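# Seat a saddle bar in the marking jig and punch it

## Robot

A 6-joint arm with a two-finger parallel gripper is mounted at the origin on the work surface. World frame = base frame: x ahead of the robot, y to its left, z up, the work surface at z = 0. Lengths are in mm, angles in rad, forces in N, time in s.
With the tool pointing down it reaches from about 275 to 725 mm from the base axis. Payload 15.9 kg.
Tool frame: the origin (TCP) lies between the finger pads; the fingertips stand 11 mm ahead of it and the grasp point (between the pads) lies 8 mm behind it; z points along the fingers, x is the direction in which the jaws open and shut, and the axes are right-handed (so a half turn about z gives the same grasp; the last joint's range is limited). The gripper opens to 85 mm and grips with 20 to 120 N. Pads are 22 mm wide; open, the fingers measure 114 mm over their backs; the gripper's body (76 mm by 85 mm) begins 54 mm behind the grasp point. The pads swing forward as they close: fully open they stand 13 mm farther back than shut.
Start: joints at [-1.294, 0.213, -0.034, 1.323, 0, 1.571], TCP at [136.634, -480.954, 214.206] pointing down, gripper open.
Joint ranges: [-2.98, 2.98], [-0.74, 1.72], [-1.14, 1.35], [-2.1, 2.04], [-1.57, 1.44], [-3.14, 3.14]. Speed limits (rad/s): [1.89, 1.89, 2.39, 2.57, 3.14, 3.14].

## Interface

Orientations are given as [roll, pitch, yaw] about the fixed x, y, z axes, in that order (R = Rz(yaw) Ry(pitch) Rx(roll)).
In Python, from bench import get_obs, read_camera, get_calibration, hand_in, look_for, place_of gives the robot as it stands.
- The arm moves only by the shell command python3 -m inch 'ROWS' [FORCE]. ROWS is JSON, a list of rows, each a list of 5 numbers: the finger opening in cm, from 0 to 8.54, then the shift along the tool's x, y, z in cm, then the turn about the tool's z in rad. A call has 1 to 8 rows; each row shifts and turns the commanded pose from where the row before left it, along the tool's axes as they then stand; what a row does not reach is not made up. A row lasts 1/10 s, in which the tool goes at most 50 mm and 8.59 degrees, less where a joint would pass 70% of its speed; a pose out of reach is approached as far as the arm can. A call is refused whole if a number of a shift passes 5 or a number of a turn 0.15, either way. A call with a gripper value outside its range is refused whole. The fingers move at their own pace and stop on an object; FORCE is the grip in N (left out, the last holds). Time passes only in rows, so rows that do not move let the fingers close. It gives the time, the measured TCP pose, the force and the opening at its end, in the units of the state.
- get_obs(): the state, without advancing time (a new reading comes with each control period).
- read_camera(name): name is "side" or "top" or "wrist"; returns the picture (384x512x3 uint8, blue, green, red); there is no depth.
- get_calibration(name): a dict with "mtx" (3x3 intrinsics, pixels), "R" (3x3) and "t" (3): a world point X has camera coordinates R X + t. Camera axes: x right, y down, z forward; pixel columns grow to the right and rows downward; lengths in mm; the calibration is good to about 2 mm. The wrist camera is an equidistant fisheye: a pixel r from the principal point sees the ray r / f radians off the axis. A picture is of the moment at which its call begins: read the wrist's pose just before it. get_calibration takes no time and is no camera call; for the wrist camera it gives the pose at the moment of the call.
- hand_in(): hands the job in, once; it reports no verdict.
Trained networks look in the newest picture that a camera, given by its name, has taken for a name from the list of things; names that differ only in an ending like _2 or _b are one class to them, and where a whole thing is asked for, a point or a joint stands for the part that bears it (a point fixed in the world has none). Each returns a list of dicts, best first, with "conf" (0 to 1); they miss things now and then, are a little off and sometimes report something else, mostly with a low value. They report only what shows in the picture. A call takes as long as a camera call.
- look_for(query, camera): "box" ([left, top, right, bottom] in pixels, round what is visible of it).
- place_of(query, camera): "location" ([column, row] in pixels: a listed point, or the origin of a listed thing).
The state is a dict: "time": time; "joint_positions": joint angles; "dq": joint speeds; "effort": joint torques, N m; "tool_pos": TCP position; "eef_rot": TCP orientation; "force": force on the tool from outside, world axes, zero at the start; "torque": the same for the moment, N m; "grip_width": opening from 0.0 (shut) to 1.0 (fully open).
Only numpy, scipy, OpenCV 4.12 (cv2) and the standard library are available. Lean on these libraries where they do the work, as an engineer would, in place of code of your own. Each camera call takes 0.05 s, during which the arm holds its last target.

## Task

Slide the flat dark steel bar along the bed of the black iron marking jig and into its covered channel until it is fully home against the hidden stop, and let go of it. Then take the wooden-handled punch, press it upright and firmly on the bar where the bar crosses the jig's cross foot, and lift it straight off without dragging it. Stand the punch upright on the bare table again, leaving the bar home and the glass, hammer and lath where they lie.

Things in the scene. Friction and masses are not known exactly. Their poses are not given: they have to be found in the camera images.
- jig: Black cast iron and steel marking jig, fixed. Origin on the table under the middle of the channel's mouth; x points into the channel, z up. In front (x -130 to 0 mm) an open steel bed 22 mm wide, top 20 mm above the table. Under it lies a dark cross foot, 16 mm (along x) by 100 mm, 6 mm high, its middle at x = -70 mm. Behind the mouth an iron block 120 mm long, 86 wide, 48 high.
- mouth (a point): Middle of the mouth of the blind channel, on its floor (level with the bed, 20 mm up); axes as the jig. The channel is 29 mm wide (flared by steel cheeks to about 43 mm over its first 14 mm) and 18 mm high. A rigid stop is clamped inside, its face 42 to 64 mm beyond the mouth: it differs every time and cannot be seen, only felt.
- mark (a point): The place to punch, fixed on the jig: 70 mm in front of the mouth, on the middle line of the bed above the middle of the cross foot, 34 mm above the table (the level of the top face of a bar lying on the bed). Same axes as the jig.
- feeler (a joint): Weakly sprung pin standing out of the hidden stop's face, pushed in by the bar: 0 m while untouched, about 0.005 m when the bar is hard against the stop. Its spring (0.3 to 0.8 N) is weaker than the bar's friction on the bed, so it neither pushes the bar back nor can be felt; the stop itself is rigid.
- bar_center (a point): Centre of the plain flat bar of dark mild steel, 180 mm long (its x) by 26 mm wide (y) by 14 mm thick (z), 0.5 kg more or less, lying flat on the table with its centre 7 mm above it; both ends are alike.
- punch_grip (a point): Middle of the punch's handle, 67 mm above its underside. The punch stands upright (its z is up), 102 mm tall, about 0.26 kg: a steel foot 30 x 30 mm and 22 mm high, a short brass neck, then a round wooden handle 27 mm in diameter from 32 to 102 mm above the underside.
- punch_foot (a point): Centre of the flat underside of the punch's steel foot (67 mm below punch_grip).
- amber_lozenge: Bystander: amber glass lozenge 120 x 75 x 6 mm, lying flat; origin at the centre of its underside.
- white_square: Bystander: frosted white glass square 100 x 100 x 6 mm, lying flat; origin at the centre of its underside.
- hammer: Bystander: hammer 200 mm long lying beyond the jig; origin under its middle.
- lath: Bystander: flat wooden lath 200 x 32 x 8 mm beyond the jig; origin at the centre of its underside.

How it is judged:
By the outcome, as a careful person would: the job done as asked, in the order asked, and still so for the second after the job is handed in, with the robot touching nothing.
It also fails if it takes over 67 s, if anything falls off the work surface, if the arm or the gripper's body presses on something with over 40 N, if the wrist force passes 120 N, or if a joint passes its speed limit or range.

## Working session

There is one attempt and no reset: what is moved stays moved. The work goes in short steps, Python scripts to look and compute and a shell command to move; the robot and the scene stay as the last step left them, time stands still between calls to the robot, and variables do not carry over. Pictures are saved under pics/ and viewed, and the job is handed in when it is done.

```bash
mkdir -p pics; ls
cat > h.py <<'E'
import numpy as np, cv2
from bench import *
def ray(cal,px,cam):
    K=np.array(cal["mtx"]);R=np.array(cal["R"]);t=np.array(cal["t"]).ravel()
    x=(px[0]-K[0,2])/K[0,0];y=(px[1]-K[1,2])/K[1,1]
    if cam=="wrist":
        r=np.hypot(x,y);d=np.array([x/r*np.sin(r),y/r*np.sin(r),np.cos(r)]) if r>1e-9 else np.array([0,0,1.])
    else: d=np.array([x,y,1.])
    d=R.T@d;return -R.T@t,d/np.linalg.norm(d)
def at_z(cal,px,cam,z):
    c,d=ray(cal,px,cam);return c+d*(z-c[2])/d[2]
def tri(rs):
    A=np.zeros((3,3));b=np.zeros(3)
    for c,d in rs:
        P=np.eye(3)-np.outer(d,d);A+=P;b+=P@c
    X=np.linalg.solve(A,b);return X,[float(np.linalg.norm((np.eye(3)-np.outer(d,d))@(X-c))) for c,d in rs]
E
python3 - <<'E'
from h import *
for c in ["top","side","wrist"]:
    im=read_camera(c);cv2.imwrite(f"pics/{c}0.png",im)
    for n in ["jig","mouth","mark","bar_center","punch_grip","punch_foot","amber_lozenge","white_square","hammer","lath"]:
        p=place_of(n,c); print(c,n,[(np.round(q["location"]).tolist(),round(q["conf"],2)) for q in p[:2]])
    cal=get_calibration(c);print(np.round(-np.array(cal["R"]).T@np.array(cal["t"]).ravel()))
o=get_obs();print(o["time"],o["tool_pos"],o["eef_rot"],o["force"])
E
```

```text
pics
top jig [([265.0, 159.0], 0.86), ([356.0, 185.0], 0.57)]
top mouth [([261.0, 163.0], 0.92)]
top mark [([261.0, 181.0], 0.73), ([142.0, 195.0], 0.47)]
top bar_center [([358.0, 185.0], 0.93)]
top punch_grip [([137.0, 191.0], 0.51), ([257.0, 182.0], 0.19)]
top punch_foot [([144.0, 194.0], 0.76)]
top amber_lozenge [([183.0, 258.0], 0.73)]
top white_square [([316.0, 260.0], 0.61)]
top hammer [([172.0, 128.0], 0.82)]
top lath [([335.0, 131.0], 0.72), ([263.0, 161.0], 0.68)]
[ 361.    4. 1318.]
side jig [([296.0, 221.0], 0.82), ([165.0, 185.0], 0.67)]
side mouth [([295.0, 212.0], 0.69)]
side mark [([268.0, 214.0], 0.92), ([328.0, 311.0], 0.2)]
side bar_center [([327.0, 312.0], 0.83)]
side punch_grip [([217.0, 129.0], 0.53)]
side punch_foot []
side amber_lozenge [([166.0, 183.0], 0.68)]
side white_square []
side hammer [([289.0, 153.0], 0.95), ([217.0, 151.0], 0.67)]
side lath [([382.0, 269.0], 0.97)]
[ 288. -666.  652.]
wrist jig []
wrist mouth []
wrist mark []
wrist bar_center []
wrist punch_grip []
wrist punch_foot []
wrist amber_lozenge []
wrist white_square []
wrist hammer []
wrist lath []
[ 215. -458.  373.]
1.65 [ 136.63655238 -480.93845536  214.1952391 ] [-3.14156413e+00  4.28216804e-05 -1.29401620e+00] [0.00381242 0.17147737 0.22565702]
```

View pics/top0.png

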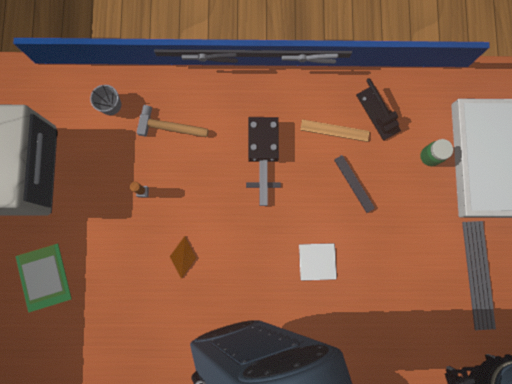

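View pics/side0.png

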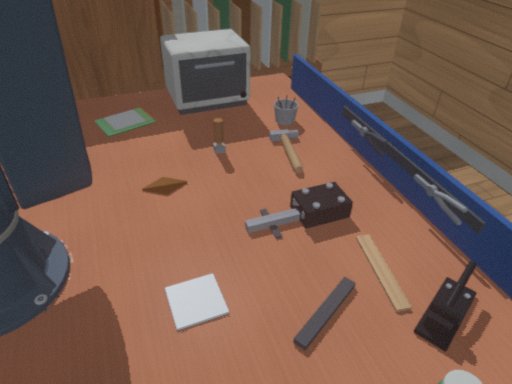

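Run:
```python
from h import *
T=get_calibration("top");S=get_calibration("side")
P={"mouth":((261,163),(295,212)),"mark":((261,181),(268,214)),"bar":((358,185),(327,312)),"grip":((137,191),(217,129)),"hammer":((172,128),(289,153)),"lath":((335,131),(382,269)),"amber":((183,258),(166,183))}
for n,(a,b) in P.items():
    X,e=tri([ray(T,a,"top"),ray(S,b,"side")]);print(n,X.round(1),np.round(e,1))
print(at_z(T,(261,163),"top",20),at_z(T,(261,181),"top",34),at_z(T,(358,185),"top",7),at_z(T,(144,194),"top",0),at_z(T,(316,260),"top",0))
```

```text
mouth [644.1 -25.1  14.3] [1.9 1.9]
mark [582.5 -23.   26.1] [5.3 5.3]
bar [ 579.6 -301.7   19.2] [0.7 0.7]
grip [552.2 311.4  75. ] [2.6 2.6]
hammer [749.9 236.3  -1.4] [1.1 1.1]
lath [ 742.1 -241.8    8.3] [1.5 1.5]
amber [375.3 191.4  13. ] [4. 4.]
[641.06844465 -24.39495668  20.        ] [586.30960409 -24.2104979   34.        ] [ 581.05040637 -304.27091682    7.        ] [552.46077389 310.19250341   0.        ] [ 366.99104005 -180.66765369    0.        ]
```

The top and side views agree: jig mouth at about (642,-24) with yaw near 0, bar at about (580,-303) with yaw about 30°, and punch at about (552,311). I'll move near the bar and look with the wrist camera.

```bash
python3 -m inch '[[8.5,-0.8,-4.5,0,0],[8.5,-0.8,-4.5,0,0],[8.5,-0.8,-4.5,0,0],[8.5,-0.8,-4.5,0,0],[8.5,-0.8,-4.5,0,0],[8.5,-0.8,-4.5,0,0],[8.5,-0.8,-4.5,0,-0.12],[8.5,-0.8,-4.5,0,-0.12]]' 120
python3 - <<'E'
from h import *
cal=get_calibration("wrist");im=read_camera("wrist");cv2.imwrite("pics/w1.png",im)
for n in ["bar_center","mouth","mark"]:
    p=place_of(n,"wrist"); print(n,[(np.round(q["location"],1).tolist(),round(q["conf"],2)) for q in p[:2]])
print(cal); o=get_obs();print(o["time"],o["tool_pos"],o["eef_rot"])
E
```

```text
time: 2.45
tool_pos: [464.5, -315.3, 214.1]
eef_rot: [3.142, -0.0, -1.049]
force: [-0.0, -1.8, 0.2]
grip_width: 0.994
bar_center [([287.1, 71.5], 0.72)]
mouth [([286.2, 71.0], 0.46)]
mark []
{'mtx': array([[297.31863964,   0.        , 254.6072637 ],
       [  0.        , 297.31863964, 194.72328585],
       [  0.        ,   0.        ,   1.        ]]), 'R': array([[ 4.98409238e-01, -8.66941781e-01, -4.25218265e-04],
       [-8.22184797e-01, -4.72833665e-01,  3.16923468e-01],
       [-2.74955253e-01, -1.57607976e-01, -9.48451019e-01]]), 't': array([-504.19717619,  191.66011879,  457.74085176])}
2.65 [ 463.30497223 -315.58381051  213.86557352] [ 3.14120750e+00  4.17900355e-04 -1.05258159e+00]
```

View pics/w1.png

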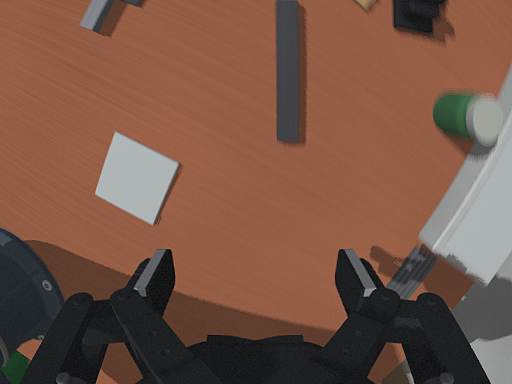

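The bar runs from (287,1) to (288,142), nearly vertical in the picture, so the tool yaw already matches its direction. I'll go closer.

```bash
python3 -m inch '[[6,0.9,-3,2,0],[6,0.9,-3,2,0],[5,0,0,0,0]]'
cat > bar.py <<'E'
from h import *
import sys
cal=get_calibration("wrist");im=read_camera("wrist");cv2.imwrite(f"pics/{sys.argv[1]}.png",im)
for n in sys.argv[2:]:
    p=place_of(n,"wrist"); print(n,[(np.round(q["location"],1).tolist(),round(q["conf"],2)) for q in p[:2]])
o=get_obs();print(o["time"],o["tool_pos"],o["eef_rot"],o["force"])
import pickle;pickle.dump(cal,open(f"pics/{sys.argv[1]}.pkl","wb"))
E
python3 bar.py w2 bar_center
```

```text
time: 2.95
tool_pos: [524.3, -301.7, 171.2]
eef_rot: [3.14, 0.003, -1.055]
force: [-0.7, -0.6, -0.6]
grip_width: 0.591
bar_center [([276.2, 120.3], 0.87)]
3.05 [ 522.89669522 -302.73933377  173.85171587] [ 3.14075591e+00  9.13386295e-04 -1.05525839e+00] [-0.06376751  0.56939314  0.69837328]
```

View pics/w2.png

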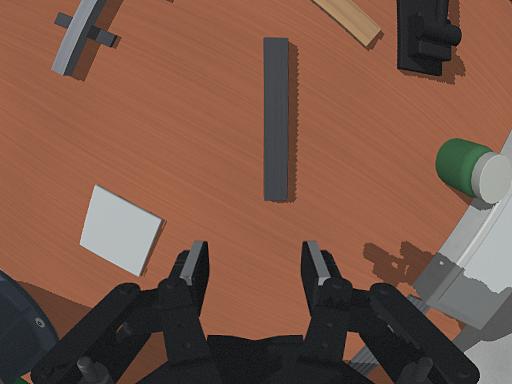

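Run:
```python
from h import *
import pickle
c=pickle.load(open("pics/w2.pkl","rb"));im=cv2.imread("pics/w2.png")
roi=im[20:215,240:310].astype(int)
print(roi[100,15:65].tolist())
for p in [(264,38),(287.5,38),(264.5,200),(287.5,200.5),(276,38),(276,200)]: print(p,at_z(c,p,"wrist",14).round(1))
T=get_calibration("top");S=get_calibration("side")
X,e=tri([ray(c,(276.2,120.3),"wrist"),ray(T,(358,185),"top"),ray(S,(327,312),"side")]);print(X,e)
print(at_z(c,(276.2,120.3),"wrist",7))
```

```text
[[70, 96, 156], [74, 99, 158], [71, 96, 155], [71, 97, 156], [70, 96, 154], [72, 98, 157], [74, 98, 157], [72, 98, 158], [67, 90, 147], [77, 68, 56], [72, 67, 65], [78, 73, 68], [74, 70, 70], [73, 68, 67], [73, 69, 68], [74, 68, 67], [75, 71, 70], [78, 73, 73], [72, 71, 69], [74, 70, 69], [75, 70, 68], [77, 71, 70], [72, 69, 67], [73, 70, 67], [77, 73, 70], [73, 71, 68], [72, 70, 68], [76, 71, 69], [76, 70, 69], [73, 70, 68], [75, 72, 71], [72, 68, 66], [75, 69, 66], [49, 54, 74], [44, 61, 98], [45, 61, 97], [50, 65, 100], [48, 63, 97], [47, 63, 97], [48, 64, 95], [46, 62, 98], [46, 60, 95], [42, 57, 91], [55, 74, 120], [73, 99, 159], [71, 97, 153], [72, 99, 156], [71, 96, 154], [75, 100, 158], [71, 96, 155]]
(264, 38) [ 656.1 -236.7   14. ]
(287.5, 38) [ 668.7 -257.7   14. ]
(264.5, 200) [ 502.4 -325.6   14. ]
(287.5, 200.5) [ 514.7 -348.6   14. ]
(276, 38) [ 662.4 -247.4   14. ]
(276, 200) [ 508.8 -336.9   14. ]
[ 582.98993865 -297.54775149   12.6784561 ] [6.295383240947371, 6.071040640444683, 0.5756764195008663]
[ 585.50586794 -292.36318626    7.        ]
```

Both edges back-project to a 178 × 25 mm top face, which fits. That puts the bar centre at (585.6,-292.1) with yaw 0.5275; the top network point was about 3 px off. I'll grasp 30 mm behind the centre.

```bash
python3 -m inch '[[5,1.1,-1.5,3.5,-0.012],[5,1.1,-1.5,3.5,0],[5,0,0,2.5,0],[5,0,0,0,0]]'
python3 bar.py w3
```

```text
time: 3.45
tool_pos: [558.2, -306.4, 76.8]
eef_rot: [3.139, 0.004, -1.044]
force: [-0.8, 0.3, 0.8]
grip_width: 0.584
3.5 [ 559.16204414 -306.83380931   79.25526557] [ 3.14050109e+00  1.41358695e-03 -1.04362988e+00] [0.87049409 0.6047322  1.06126776]
```

View pics/w3.png

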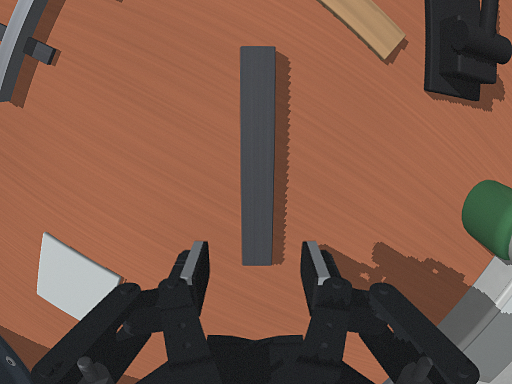

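```bash
python3 -m inch '[[5,0,0,3.0,0],[5,0,0,2.5,0],[5,0,0,1.0,0],[5,0,0,0,0],[2,0,0,0,0],[2,0,0,0,0],[2,0,0,0,0],[2,0,0,0,0]]' 120; python3 -m inch '[[1.5,0,0,0,0]]'
```

```text
time: 4.3
tool_pos: [561.1, -306.5, 14.9]
eef_rot: [-3.141, -0.001, -1.042]
force: [0.2, -0.1, 0.5]
grip_width: 0.236
time: 4.4
tool_pos: [560.9, -306.3, 14.5]
eef_rot: [-3.141, -0.0, -1.042]
force: [0.7, -0.4, 0.3]
grip_width: 0.171
```

```bash
python3 bar.py w4; python3 -c "
from h import *;print(get_obs()['grip_width'])"
```

```text
4.45 [ 560.86839432 -306.33117542   14.38156633] [-3.14150648e+00 -1.41227474e-04 -1.04192907e+00] [ 0.53653402 -0.4743567   0.26341709]
0.17655456013047482
```

View pics/w4.png

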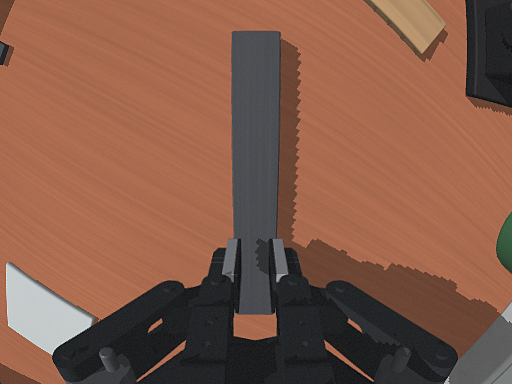

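Run:
```python
import cv2
im=cv2.imread("pics/w4.png")[210:330,190:320];cv2.imwrite("pics/w4z.png",cv2.resize(im,None,fx=5,fy=5,interpolation=cv2.INTER_CUBIC))
```

```text
(no output)
```

View pics/w4z.png

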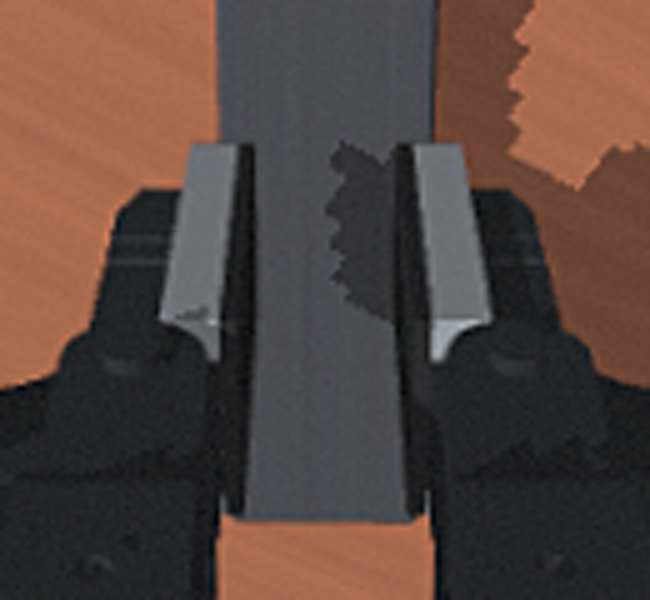

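The zoom shows the fingertips closed just above the bar, with their shadow on its top and an opening of 15 mm, which is less than the bar's 26. I'll open, go lower and close again.

```bash
python3 -m inch '[[4.5,0,0,-0.2,0],[4.5,0,0,0,0],[4.5,0,0,0,0],[4.5,0,0,0.3,0],[4.5,0,0,0.3,0],[4.5,0,0,0.2,0],[4.5,0,0,0,0]]' 60; python3 -m inch '[[2,0,0,0,0],[2,0,0,0,0],[2,0,0,0,0]]'
```

```text
time: 5.15
tool_pos: [560.5, -306.1, 7.7]
eef_rot: [3.141, 0.001, -1.042]
force: [0.6, -0.1, 0.0]
grip_width: 0.527
time: 5.45
tool_pos: [560.9, -306.4, 8.3]
eef_rot: [-3.142, -0.0, -1.042]
force: [0.1, 0.4, -0.3]
grip_width: 0.235
```

```bash
python3 bar.py w5;python3 - <<'E'
from h import *
cv2.imwrite("pics/s5.png",cv2.resize(read_camera("side")[220:370,240:440],None,fx=4,fy=4))
im=cv2.imread("pics/w5.png")[210:330,190:320];cv2.imwrite("pics/w5z.png",cv2.resize(im,None,fx=5,fy=5,interpolation=cv2.INTER_CUBIC))
E
```

```text
5.5 [ 560.85180982 -306.36079673    8.30389847] [-3.14151380e+00 -1.45187982e-04 -1.04199293e+00] [-0.3950872  -0.77502311 -0.55056644]
```

View pics/w5z.png

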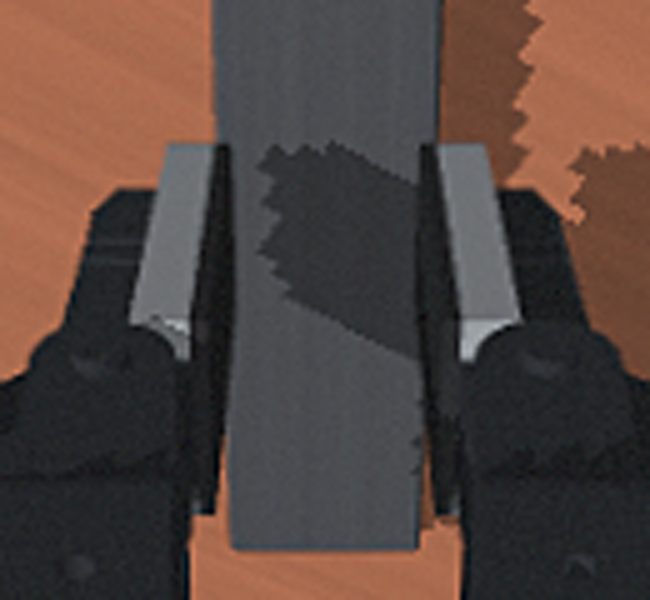

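View pics/s5.png

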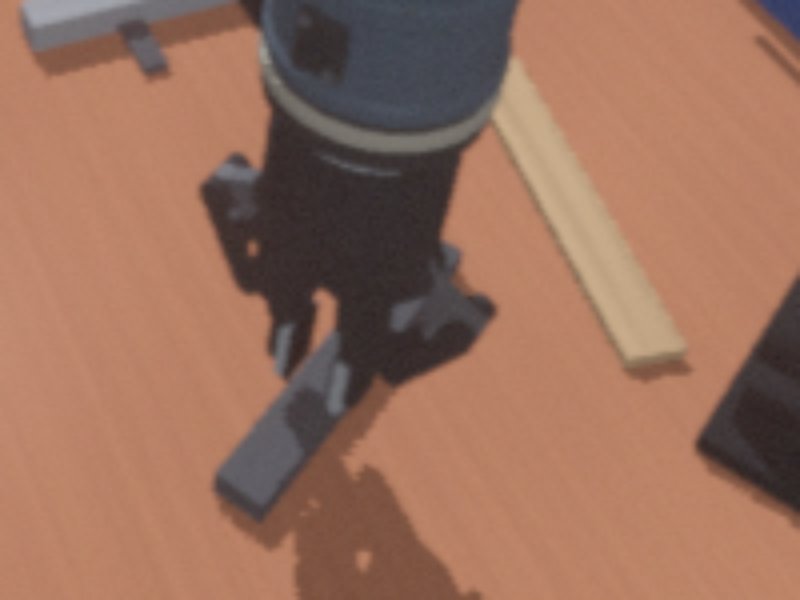

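Run:
```python
from h import *
import pickle
from scipy.spatial.transform import Rotation as Ro
c=pickle.load(open("pics/w5.pkl","rb"))
p=np.array([560.85,-306.36,8.3]);R=Ro.from_euler('xyz',[-3.1415,-0.0001,-1.042]).as_matrix()
for px in [(236.4,239),(274,239),(228,239),(282,239),(221.5,252),(287,252),(232,313),(237,319.8),(274,319.8)]:
    C,d=ray(c,px,"wrist")
    for z in (0,14,25):
        X=C+d*(z-C[2])/d[2]; print(px,z,(R.T@(X-p)).round(1),end=' ')
    print()
C=-np.array(c["R"]).T@np.array(c["t"]);print(C, R.T@(C-p))
c=pickle.load(open("pics/w2.pkl","rb"));C=-np.array(c["R"]).T@np.array(c["t"]);print(C)
```

```text
(236.4, 239) 0 [-12.    4.    8.3] (236.4, 239) 14 [-11.   -3.1  -5.7] (236.4, 239) 25 [-10.3  -8.7 -16.7] 
(274, 239) 0 [11.7  4.   8.3] (274, 239) 14 [10.7 -3.1 -5.7] (274, 239) 25 [  9.9  -8.7 -16.7] 
(228, 239) 0 [-17.3   4.1   8.3] (228, 239) 14 [-15.9  -3.1  -5.7] (228, 239) 25 [-14.8  -8.7 -16.7] 
(282, 239) 0 [16.8  4.1  8.3] (282, 239) 14 [15.3 -3.1 -5.7] (282, 239) 25 [ 14.2  -8.7 -16.7] 
(221.5, 252) 0 [-21.9  13.6   8.3] (221.5, 252) 14 [-20.1   5.7  -5.7] (221.5, 252) 25 [-18.7  -0.6 -16.7] 
(287, 252) 0 [20.4 13.6  8.3] (287, 252) 14 [18.6  5.6 -5.7] (287, 252) 25 [ 17.3  -0.6 -16.7] 
(232, 313) 0 [-17.   65.8   8.3] (232, 313) 14 [-15.7  53.5  -5.7] (232, 313) 25 [-14.6  43.8 -16.7] 
(237, 319.8) 0 [-13.6  72.6   8.3] (237, 319.8) 14 [-12.5  59.8  -5.7] (237, 319.8) 25 [-11.6  49.6 -16.7] 
(274, 319.8) 0 [13.9 72.6  8.3] (274, 319.8) 14 [12.7 59.8 -5.7] (274, 319.8) 25 [ 11.8  49.6 -16.7] 
[ 630.82123558 -264.92631796  167.39739047] [  -0.45845131  -81.33201304 -159.08990209]
[ 595.19964049 -261.45368067  330.14416956]
```

Run:
```python
from h import *
from scipy.spatial.transform import Rotation as Ro
p=np.array([560.85,-306.36,8.3]);R=Ro.from_euler('xyz',[-3.1415,-0.0001,-1.042]).as_matrix()
S=get_calibration("side")
K=np.array(S["mtx"])
def proj(X):
    x=np.array(S["R"])@X+np.array(S["t"]).ravel();x=K@x;return x[:2]/x[2]
for x,y in ((13,-11),(-13,-11),(13,11),(-13,11)):
    for tz in (11,0,-10,-20): print(x,y,tz,((proj(p+R@np.array([x,y,tz]))-[240,220])*4).round())
print("bar end",((proj(np.array([508.,-337,14]))-[240,220])*4).round())
```

```text
13 -11 11 [346. 416.]
13 -11 0 [349. 402.]
13 -11 -10 [352. 389.]
13 -11 -20 [355. 376.]
-13 -11 11 [298. 385.]
-13 -11 0 [301. 371.]
-13 -11 -10 [303. 358.]
-13 -11 -20 [306. 345.]
13 11 11 [321. 449.]
13 11 0 [324. 435.]
13 11 -10 [327. 422.]
13 11 -20 [329. 409.]
-13 11 11 [273. 417.]
-13 11 0 [275. 403.]
-13 11 -10 [277. 390.]
-13 11 -20 [280. 377.]
bar end [238. 490.]
```

Both cameras show the tips about 15 mm above the nominal TCP height, so they're still above the bar. I'll go down in small steps and watch the force.

```bash
python3 -m inch '[[4.5,0,0,0,0],[4.5,0,0,0,0],[4.5,0,0,0.4,0],[4.5,0,0,0.4,0],[4.5,0,0,0,0]]' 60; python3 bar.py w6
python3 - <<'E'
from h import *
cv2.imwrite("pics/s6.png",cv2.resize(read_camera("side")[250:370,270:390],None,fx=5,fy=5))
E
```

```text
time: 6.05
tool_pos: [560.3, -306.0, -0.7]
eef_rot: [3.141, 0.001, -1.042]
force: [0.2, 0.6, -0.6]
grip_width: 0.53
6.1 [ 5.60449666e+02 -3.06128933e+02 -3.14872867e-01] [ 3.14118315e+00  7.74671967e-04 -1.04202713e+00] [ 0.50221344  0.04168292 -0.73406027]
```

View pics/s6.png

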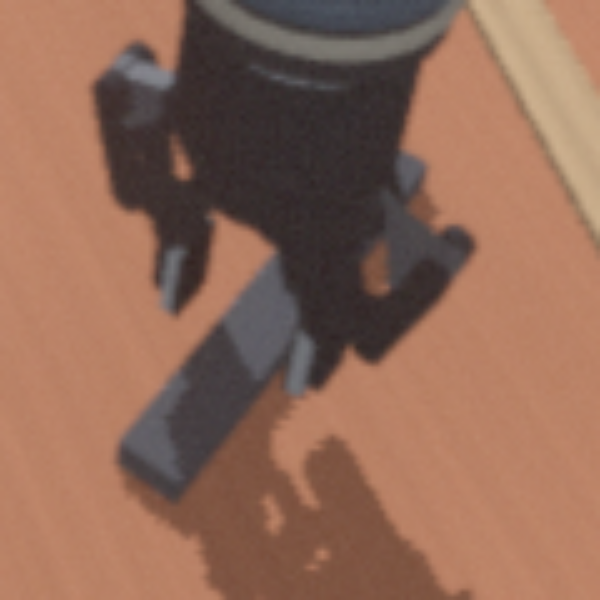

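View pics/w6.png

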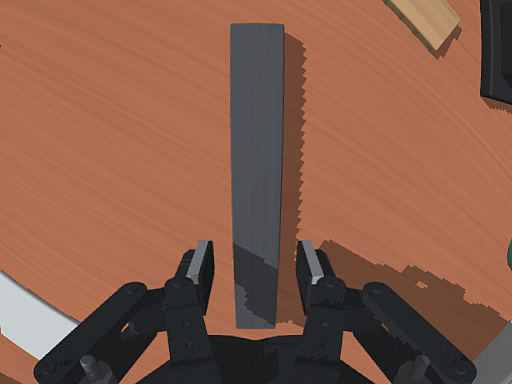

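```bash
python3 -m inch '[[4.5,0,0,0.4,0],[4.5,0,0,0.4,0],[4.5,0,0,0.2,0],[4.5,0,0,0,0]]' 60; python3 -m inch '[[2.2,0,0,0,0],[2.2,0,0,0,0],[2.2,0,0,0,0]]'
```

```text
time: 6.55
tool_pos: [560.5, -306.2, -10.3]
eef_rot: [3.141, 0.001, -1.042]
force: [-0.2, -0.3, -0.7]
grip_width: 0.526
time: 6.85
tool_pos: [561.0, -306.5, -9.4]
eef_rot: [-3.141, -0.001, -1.042]
force: [-1.3, -0.6, 4.4]
grip_width: 0.278
```

```bash
python3 -m inch '[[2.2,0,0,0,0]]';python3 bar.py w7;python3 - <<'E'
from h import *
s=read_camera("side")[250:370,270:390]
im=cv2.imread("pics/w7.png")[210:330,190:310];cv2.imwrite("pics/w7z.png",np.hstack([cv2.resize(a,(400,400),interpolation=cv2.INTER_CUBIC) for a in (im,s)]))
E
```

```text
time: 6.95
tool_pos: [561.0, -306.5, -9.4]
eef_rot: [-3.141, -0.001, -1.042]
force: [-0.8, 0.0, 5.5]
grip_width: 0.28
7.0 [ 560.97764535 -306.47353309   -9.41996309] [-3.14138730e+00 -5.52541873e-04 -1.04200301e+00] [-1.84207983 -0.38806861  5.44959956]
```

View pics/w7z.png

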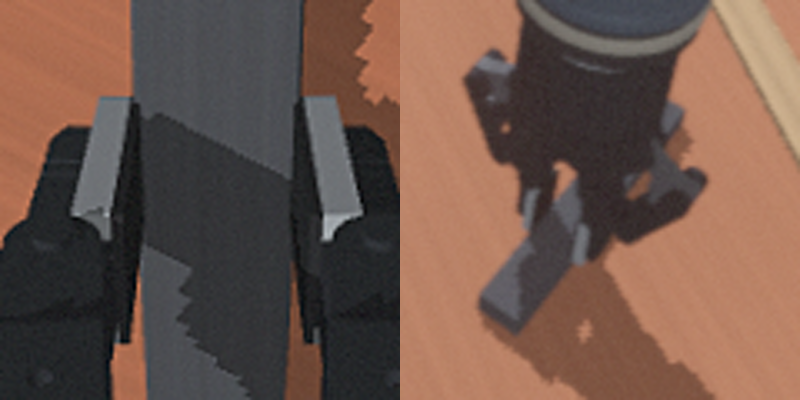

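```bash
python3 -m inch '[[4,0,0,-0.2,0],[4,0,0,0,0],[4,0,0,0.4,0],[4,0,0,0.4,0],[4,0,0,0.2,0],[4,0,0,0,0]]' 60; python3 -m inch '[[2,0,0,0,0],[2,0,0,0,0],[2,0,0,0,0]]'; python3 -m inch '[[2,0,0,0,0]]'
```

```text
time: 7.65
tool_pos: [560.6, -306.2, -18.2]
eef_rot: [3.141, 0.001, -1.042]
force: [-0.0, -0.0, -0.8]
grip_width: 0.468
time: 7.95
tool_pos: [561.3, -306.6, -17.0]
eef_rot: [-3.141, -0.001, -1.042]
force: [-1.4, 0.6, 11.3]
grip_width: 0.287
time: 8.05
tool_pos: [561.3, -306.6, -17.0]
eef_rot: [-3.141, -0.001, -1.042]
force: [-1.5, 1.6, 10.6]
grip_width: 0.285
```

```bash
python3 -m inch '[[1.5,0,0,0,0],[1.5,0,0,0,0],[1.5,0,0,-0.5,0],[1.5,0,0,-0.5,0],[1.5,0,0,-1,0],[1.5,0,0,0,0]]' 120; python3 bar.py w8;python3 - <<'E'
from h import *
s=read_camera("side")[250:370,270:390]
im=cv2.imread("pics/w8.png")[210:330,190:310];cv2.imwrite("pics/w8z.png",np.hstack([cv2.resize(a,(400,400),interpolation=cv2.INTER_CUBIC) for a in (im,s)]))
E
```

```text
time: 8.65
tool_pos: [561.5, -306.7, 3.7]
eef_rot: [-3.141, -0.001, -1.042]
force: [0.1, 0.6, -3.0]
grip_width: 0.272
8.7 [ 561.28871674 -306.64366586    3.03993431] [-3.14090649e+00 -1.14758727e-03 -1.04203919e+00] [-0.41478332  1.34983716 -4.36545344]
```

View pics/w8z.png

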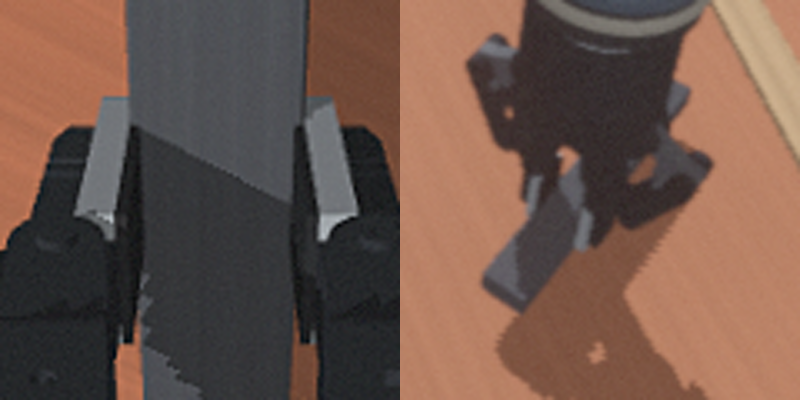

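View pics/w8.png

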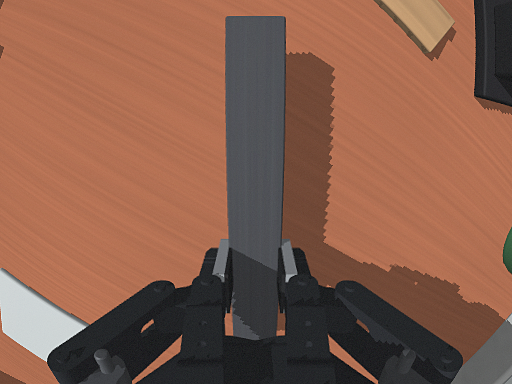

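The bar is gripped and level. When the bar was on the table the TCP read -17, so the bar's underside is at TCP z + 17. Next I'll lift, turn to the jig's yaw, and view the jig.

```bash
python3 -m inch '[[1.5,0,0,-3,0],[1.5,-3.3,-1.2,-2.5,0],[1.5,-3.3,-1.2,-2.5,0],[1.5,-3.3,-1.2,-2.5,0],[1.5,-3.3,-1.2,-2.5,0],[1.5,-3.3,-1.2,0,0],[1.5,0,0,0,0.13],[1.5,0,0,0,0.13]]'; python3 -m inch '[[1.5,0,0,0,0.13],[1.5,0,0,0,0.13],[1.5,0,0,0,0],[1.5,0,0,0,0]]'; python3 bar.py w9 mouth mark jig
```

```text
time: 9.55
tool_pos: [529.2, -132.5, 132.3]
eef_rot: [-3.142, -0.0, -1.305]
force: [0.4, -0.5, -4.5]
grip_width: 0.265
time: 9.95
tool_pos: [529.2, -133.5, 132.0]
eef_rot: [3.141, 0.0, -1.558]
force: [0.1, 0.7, -3.9]
grip_width: 0.263
mouth [([142.5, 58.3], 0.62), ([142.1, 133.7], 0.3)]
mark [([143.7, 130.8], 0.61)]
jig [([153.3, 58.5], 0.66)]
10.15 [ 529.31554455 -133.5936844   132.14893591] [ 3.14148999e+00  2.27190288e-05 -1.56015147e+00] [-0.5273365  -0.12084973 -4.69660477]
```

View pics/w9.png

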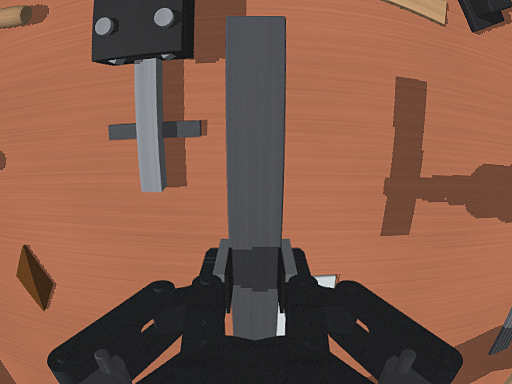

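Run:
```python
import cv2
im=cv2.imread("pics/w9.png")[40:200,80:240];cv2.imwrite("pics/w9z.png",cv2.resize(im,(640,640),interpolation=cv2.INTER_CUBIC)[:600])
```

```text
(no output)
```

View pics/w9z.png

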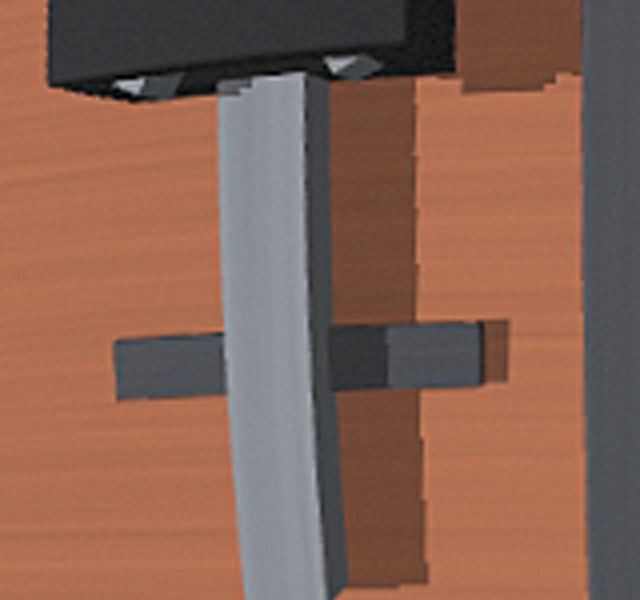

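Run:
```python
from h import *
import pickle
c=pickle.load(open("pics/w9.pkl","rb"))
f=lambda p,z: at_z(c,(80+p[0]/4,40+p[1]/4),"wrist",z)[:2].round(1)
print("bed");L=[];M=[]
for y,a,b in ((100,219,306),(200,221,306),(300,224,308),(400,229,312),(500,236,319),(560,242,325)):
    A=f((a,y),20);B=f((b,y),20);print(A,B,(A+B)/2,np.linalg.norm(A-B).round(1));M.append((A+B)/2)
M=np.array(M);k=np.polyfit(M[:,0],M[:,1],1);print("axis y=",k, "yaw",np.arctan(k[0]))
print("foot",[f(p,6) for p in ((115,340),(117,400),(480,322),(482,384))], np.mean([f(p,6) for p in ((115,340),(117,400),(480,322),(482,384))],axis=0))
print("bed front",at_z(c,(141.5,191),"wrist",20),at_z(c,(162.5,191),"wrist",20))
print("mark net",at_z(c,(143.7,130.8),"wrist",34),"mouth net",at_z(c,(142.5,58.3),"wrist",20))
# bar in hand
for p in ((227,16),(285,16),(229,245),(282,245)): print("bar",at_z(c,p,"wrist",132.1+31).round(1))
```

```text
bed
[646.4 -19.2] [644.3 -41.3] [645.35 -30.25] 22.2
[622.1 -19.5] [620.6 -41.1] [621.35 -30.3 ] 21.7
[598.  -19.5] [596.9 -41. ] [597.45 -30.25] 21.5
[573.7 -19.4] [573.1 -41. ] [573.4 -30.2] 21.6
[548.9 -19.3] [548.7 -41.3] [548.8 -30.3] 22.0
[533.6 -19.5] [533.6 -41.7] [533.6 -30.6] 22.2
axis y= [ 1.96604810e-03 -3.14700652e+01] yaw 0.0019660455691472394
foot [array([588.9,  18.5]), array([573.1,  19.2]), array([589.5, -79.8]), array([574.3, -80. ])] [581.45  -30.525]
bed front [522.05707724 -19.3642023   20.        ] [522.28859506 -42.06989491  20.        ]
mark net [583.85272322 -32.19577373  34.        ] mouth net [652.08630887 -27.15608072  20.        ]
bar [ 646.9 -119.9  163.1]
bar [ 647.3 -144.4  163.1]
bar [ 541.5 -120.5  163.1]
bar [ 541.8 -146.3  163.1]
```

The jig is well fixed: axis y = -30.4, yaw about 0.003, mark at (581.5,-30.4), mouth at x ≈ 651.5. The bed front at 522 and the foot size agree with that. I'll bring the bar over the bed.

```bash
python3 -m inch '[[1.5,-3,0.6,0,0.008],[1.5,-3.3,0.6,-0,0],[1.5,-4,0,0,0],[1.5,0,0,3.5,0],[1.5,0,0,3.5,0],[1.5,0,0,3.0,0],[1.5,0,0,0,0],[1.5,0,0,0,0]]'; python3 bar.py w10
python3 - <<'E'
from h import *
s=read_camera("side")[150:290,200:380];cv2.imwrite("pics/s10.png",cv2.resize(s,None,fx=4,fy=4,interpolation=cv2.INTER_CUBIC))
E
```

```text
time: 10.95
tool_pos: [517.1, -30.7, 32.9]
eef_rot: [3.141, 0.0, -1.569]
force: [0.3, 0.7, -3.9]
grip_width: 0.265
11.0 [517.93439862 -30.74905561  33.68396117] [-3.14007396e+00 -3.54151909e-05 -1.56961321e+00] [ 0.94776036 -0.90373981 -4.63664927]
```

View pics/w10.png

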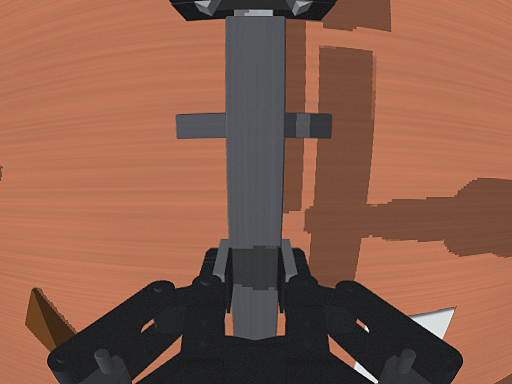

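View pics/s10.png

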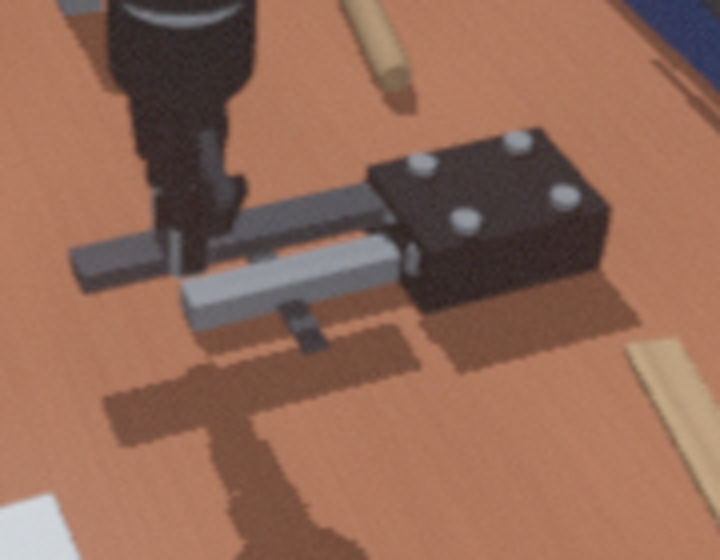

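Run:
```python
from h import *
import pickle
c=pickle.load(open("pics/w10.pkl","rb"))
g=cv2.imread("pics/w10.png")
for r in (30,60,90,160,200):
    row=g[r].astype(int); d=(row[:,2]-row[:,0]); dark=np.where(d[200:310]<25)[0]+200
    # contiguous through 255
    a=b=255
    while d[a-1]<25:a-=1
    while d[b+1]<25:b+=1
    print(r,a,b,at_z(c,(a-.5,r),"wrist",64.7).round(1),at_z(c,(b+.5,r),"wrist",64.7).round(1))
for p in ((176,115),(177,138),(331,114),(331,137)): print(at_z(c,p,"wrist",6).round(1))
for p in ((226.5,16),(285.5,16)): print(at_z(c,p,"wrist",64.7).round(1))
```

```text
30 226 285 [628.3 -17.9  64.7] [628.4 -43.   64.7]
60 226 285 [615.  -17.9  64.7] [615.  -43.   64.7]
90 226 284 [602.  -17.9  64.7] [602.1 -42.7  64.7]
160 227 283 [571.6 -17.9  64.7] [571.6 -42.8  64.7]
200 228 282 [553.  -17.8  64.7] [553.1 -42.9  64.7]
[589.1  19.6   6. ]
[574.2  19.6   6. ]
[589.8 -78.4   6. ]
[575. -79.   6.]
[634.7 -18.2  64.7]
[634.8 -43.   64.7]
```

```bash
python3 -m inch '[[1.5,0,0,1.3,0],[1.5,0,0,1.2,0],[1.5,0,0,0.3,0],[1.5,0,0,0,0]]'; python3 -m inch '[[1.5,0,0,0.2,0],[1.5,0,0,0,0]]'
```

```text
time: 11.45
tool_pos: [517.0, -30.7, 4.3]
eef_rot: [3.141, -0.0, -1.57]
force: [0.2, -0.2, -3.4]
grip_width: 0.269
time: 11.65
tool_pos: [517.5, -30.7, 3.2]
eef_rot: [-3.141, -0.0, -1.57]
force: [-3.7, 0.2, 6.5]
grip_width: 0.265
```

Contact at TCP z ≈ 3.3, as predicted. I'll slide forward.

```bash
python3 -m inch '[[1.5,0,0,-0.05,0],[1.5,0,-0.6,0,0],[1.5,0,-0.6,0,0],[1.5,0,-0.6,0,0],[1.5,0,-0.6,0,0],[1.5,0,0,0,0]]'; python3 -m inch '[[1.5,0,-0.8,0,0],[1.5,0,-0.8,0,0],[1.5,0,-0.8,0,0],[1.5,0,0,0,0]]'
```

```text
time: 12.25
tool_pos: [542.0, -30.7, 3.3]
eef_rot: [-3.141, -0.0, -1.57]
force: [0.2, 0.2, 2.5]
grip_width: 0.268
time: 12.65
tool_pos: [566.3, -30.7, 3.3]
eef_rot: [-3.14, -0.0, -1.57]
force: [0.4, -0.3, 2.4]
grip_width: 0.265
```

```bash
python3 -m inch '[[1.5,0,-0.3,0,0],[1.5,0,-0.3,0,0],[1.5,0,0,0,0]]'; python3 -m inch '[[1.5,0,-0.2,0,0],[1.5,0,-0.2,0,0]]';python3 -m inch '[[1.5,0,-0.2,0,0],[1.5,0,-0.2,0,0]]'
```

```text
time: 12.95
tool_pos: [570.8, -30.6, 3.3]
eef_rot: [3.141, -0.0, -1.57]
force: [-8.4, 0.3, 10.8]
grip_width: 0.268
time: 13.15
tool_pos: [574.1, -30.6, 3.3]
eef_rot: [3.14, -0.0, -1.57]
force: [-12.6, -0.9, 15.7]
grip_width: 0.269
time: 13.35
tool_pos: [575.2, -30.6, 3.2]
eef_rot: [3.135, -0.0, -1.57]
force: [-44.7, -0.6, 45.9]
grip_width: 0.263
```

```bash
python3 -m inch '[[1.5,0,-0.2,0,0],[1.5,0,-0.1,0,0]]'
```

```text
time: 13.55
tool_pos: [575.2, -30.6, 3.1]
eef_rot: [3.13, -0.0, -1.57]
force: [-59.9, 0.2, 62.3]
grip_width: 0.265
```

Resistance from TCP x ≈ 571 and firm at 575.2, so the bar front is about 41 mm inside. That may be the stop, but the upward force could also mean a tilt jam. I'll unload, let go and look.

```bash
python3 -m inch '[[1.5,0,0.5,0,0],[1.5,0,0.3,0,0],[1.5,0,0,0,0]]'; python3 -m inch '[[4.5,0,0,0,0],[4.5,0,0,0,0],[4.5,0,0,0,0],[4.5,0,0,-1,0],[4.5,0,0,-2,0],[4.5,0,3,-2,0],[4.5,0,3,-3,0],[4.5,0,3,0,0]]'; python3 bar.py w11
python3 - <<'E'
from h import *
s=read_camera("side")[150:290,200:380];cv2.imwrite("pics/s11.png",cv2.resize(s,None,fx=4,fy=4,interpolation=cv2.INTER_CUBIC))
E
```

```text
time: 13.85
tool_pos: [574.2, -30.6, 3.3]
eef_rot: [-3.141, -0.0, -1.57]
force: [-5.6, 0.0, 9.8]
grip_width: 0.266
time: 14.65
tool_pos: [485.2, -30.8, 86.4]
eef_rot: [-3.136, -0.0, -1.57]
force: [0.3, 0.5, -0.4]
grip_width: 0.528
14.7 [480.01138249 -30.65642359  84.62611155] [-3.14113605e+00 -9.15562580e-05 -1.57004053e+00] [ 3.87093856 -1.20365842 -1.10393355]
```

View pics/w11.png

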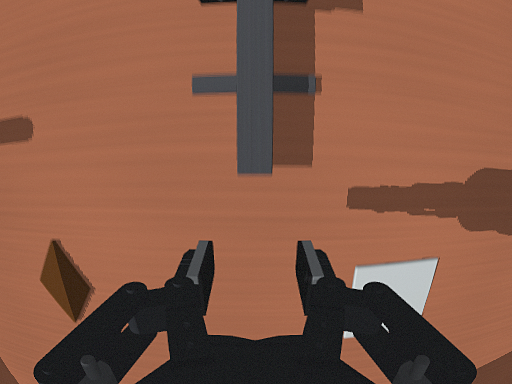

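View pics/s11.png

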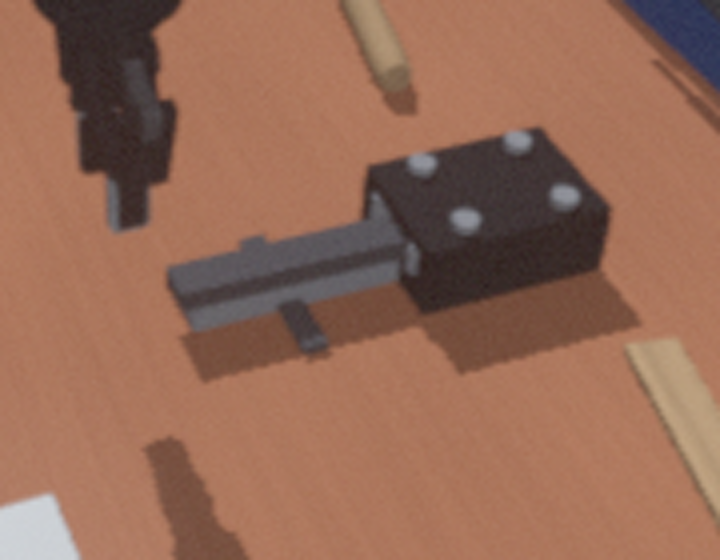

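Run:
```python
from h import *
import pickle
c=pickle.load(open("pics/w11.pkl","rb"));g=cv2.imread("pics/w11.png")
print(g[160:182,254].tolist())
for p in ((237.5,173),(272.5,173),(237,20),(273,20)): print(at_z(c,p,"wrist",34).round(1))
for p in ((193,76),(193,95),(316,76),(316,94)): print(at_z(c,p,"wrist",6).round(1))
```

```text
[[79, 73, 72], [79, 74, 73], [76, 71, 70], [77, 71, 70], [79, 74, 74], [75, 69, 69], [80, 74, 73], [79, 73, 70], [78, 73, 72], [80, 75, 73], [77, 72, 70], [80, 72, 71], [74, 72, 75], [75, 77, 98], [76, 87, 126], [77, 90, 131], [80, 98, 148], [74, 98, 155], [78, 105, 165], [76, 101, 163], [79, 104, 163], [75, 103, 162]]
[512.6 -17.8  34. ]
[512.6 -43.5  34. ]
[624.3 -17.9  34. ]
[624.3 -43.   34. ]
[586.4  19.    6. ]
[570.9  19.2   6. ]
[586.6 -79.3   6. ]
[571.8 -79.6   6. ]
```

The bar's rear is about 43.7 mm deep measured against the foot, so the stop (42–64) is plausible. I'll check with a clean push on the rear end with shut fingers.

```bash
python3 -m inch '[[0,0,0,2,0],[0,0,0,2,0],[0,0,0,2,0],[0,0,0,1.9,0],[0,0,0,0,0],[0,0,-0.8,0,0],[0,0,-0.4,0,0],[0,0,0,0,0]]' 60; python3 -m inch '[[0,0,-0.4,0,0],[0,0,-0.4,0,0],[0,0,0,0,0]]'
```

```text
time: 15.55
tool_pos: [497.7, -30.7, 4.7]
eef_rot: [-3.14, -0.0, -1.57]
force: [-0.2, 0.2, 0.1]
grip_width: -0.001
time: 15.85
tool_pos: [503.3, -30.7, 3.6]
eef_rot: [3.14, -0.0, -1.57]
force: [-5.7, -0.4, 6.0]
grip_width: 0.003
```

```bash
python3 -m inch '[[0,0,-0.2,0,0],[0,0,-0.2,0,0]]'; python3 -m inch '[[0,0,-0.2,0,0],[0,0,0,0,0]]';python3 -m inch '[[0,0,-0.2,0,0],[0,0,0,0,0]]'
```

```text
time: 16.05
tool_pos: [503.4, -30.6, 3.0]
eef_rot: [3.133, -0.0, -1.57]
force: [-37.5, 1.1, 21.8]
grip_width: 0.001
time: 16.25
tool_pos: [503.3, -30.6, 2.4]
eef_rot: [3.13, 0.0, -1.57]
force: [-38.4, -0.6, 27.3]
grip_width: -0.002
time: 16.45
tool_pos: [503.3, -30.6, 2.0]
eef_rot: [3.126, 0.0, -1.57]
force: [-51.1, -0.7, 35.5]
grip_width: -0.004
```

It is rigid: 51 N on the rear moved nothing (TCP x held at 503.3), so the bar is home. I'll back off and go for the punch.

```bash
python3 -m inch '[[0,0,0.8,0,0],[0,0,1.2,0,0],[6,0,0.5,-4,0],[6,0,0,-5,0],[6,0,0,-5,0],[6,-4.5,0,0,0],[6,-4.5,0,0,0],[6,-4.5,0,0,0]]' 60; python3 -m inch '[[6,-4.5,0,0,0],[6,-4.5,0,0,0],[6,-4.5,0,0,0],[6,-4.5,0,0,0],[6,-2,0,0,0],[6,0,0,0,0]]'; python3 bar.py w12 punch_grip punch_foot; python3 -c "
from h import *
print(get_obs()['joint_positions'])"
```

```text
time: 17.25
tool_pos: [487.5, 52.4, 145.8]
eef_rot: [-3.141, 0.046, -1.494]
force: [0.1, -0.2, -0.1]
grip_width: 0.702
time: 17.85
tool_pos: [476.9, 149.9, 161.5]
eef_rot: [3.14, 0.13, -1.352]
force: [-0.4, 0.4, -0.2]
grip_width: 0.703
punch_grip [([120.8, 69.9], 0.91)]
punch_foot [([150.5, 73.8], 0.65)]
18.0 [476.88083081 148.61225848 161.06579886] [ 3.13958541  0.12986369 -1.35435419] [ 0.06837296  0.20656913 -0.03912689]
[ 0.21573475  0.22727066 -0.15820177  1.18744058  0.12986196  3.14061712]
```

View pics/w12.png

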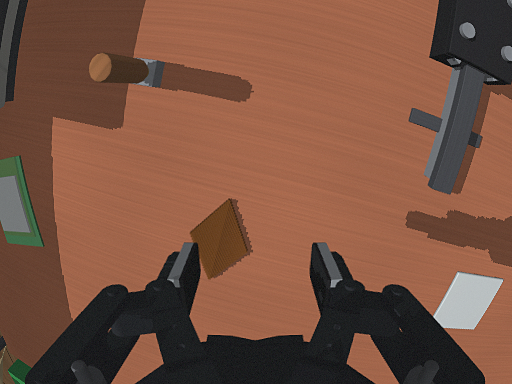

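Joint 6 is at its limit (3.14) and the tool has tilted 0.13 rad. I'll turn back and see whether it recovers.

```bash
python3 -m inch '[[6,0,0,0,-0.14],[6,0,0,0,-0.14],[6,0,0,0,-0.14],[6,0,0,0,0]]';  python3 -c "
from h import *
print(get_obs()['joint_positions'])"
```

```text
time: 18.4
tool_pos: [476.9, 148.5, 161.1]
eef_rot: [-3.09, 0.119, -0.929]
force: [0.6, 0.0, 0.8]
grip_width: 0.699
[ 0.21543416  0.22723848 -0.15823804  1.1875193   0.13002464  2.71806341]
```

```bash
cat > lean.py <<'E'
from h import *
from scipy.spatial.transform import Rotation as Ro
o=get_obs();R=Ro.from_euler('xyz',o["eef_rot"]).as_matrix();z=R[:,2]
h=np.array([z[0],z[1],0]);print("tool z",z.round(4),"lean",np.hypot(*z[:2]).round(4))
t=np.cross([0,0,1],h);t/=np.linalg.norm(t)
tt=R.T@t;a=np.arctan2(tt[1],tt[0]);print("turn to level x:",a, a-np.pi if a>0 else a+np.pi)
print("p",o["tool_pos"].round(1),"R\n",R.round(4),"t",o["time"],"j",np.round(o["joint_positions"],3),"F",o["force"].round(1))
E
python3 lean.py
python3 - <<'E'
from h import *
import pickle
c=pickle.load(open("pics/w12.pkl","rb"));T=get_calibration("top");S=get_calibration("side")
for n,p,q in (("grip",(120.8,69.9),(137,191)),):
    X,e=tri([ray(c,p,"wrist"),ray(T,q,"top"),ray(S,(217,129),"side")]);print(X,e)
# upper corners seen: handle top centre (100,67) z=102, foot
print(at_z(c,(100,67),"wrist",102),at_z(c,(120.8,69.9),"wrist",67),at_z(c,(150.5,73.8),"wrist",0))
E
```

```text
tool z [-0.0298  0.1262 -0.9916] lean 0.1297
turn to level x: 1.9773634572540706 -1.1642291963357225
p [476.9 148.5 161.1] R
 [[ 0.5945 -0.8036 -0.0298]
 [-0.7953 -0.593   0.1262]
 [-0.1191 -0.0513 -0.9916]] t 18.4 j [ 0.215  0.227 -0.158  1.188  0.13   2.718] F [0.6 0.  0.8]
[554.83645691 311.74257729  72.47108903] [4.837337283182058, 4.857870352341929, 1.9761374101662397]
[560.04870005 312.30498182 102.        ] [559.1217273  312.70705198  67.        ] [558.34663999 314.18488908   0.        ]
```

The lean is fixed in world axes and I can't undo it with z-turns. Turning the tool so its x axis is level (turn -1.164) leaves the pads flat to an upright handle, leaning only within the pad plane. That works for gripping the punch upright.

```bash
python3 -m inch '[[6,0,0,0,-0.146],[6,0,0,0,-0.146],[6,0,0,0,-0.146],[6,0,0,0,-0.146],[6,0,0,0,-0.145],[6,0,0,0,-0.145],[6,0,0,0,-0.145],[6,0,0,0,-0.145]]'; python3 lean.py
```

```text
time: 19.2
tool_pos: [476.9, 148.8, 161.1]
eef_rot: [-3.011, 0.0, 0.231]
force: [0.6, -0.4, 0.2]
grip_width: 0.706
tool z [-0.0297  0.1264 -0.9915] lean 0.1298
turn to level x: 3.141188871133317 -0.0004037824564759873
p [476.9 148.8 161.1] R
 [[ 9.735e-01  2.269e-01 -2.970e-02]
 [ 2.288e-01 -9.652e-01  1.264e-01]
 [-1.000e-04 -1.298e-01 -9.915e-01]] t 19.2 j [ 0.216  0.227 -0.158  1.187  0.13   1.556] F [ 0.6 -0.4  0.2]
```

```bash
python3 -m inch '[[6,3,-3,0,0],[6,3,-3,0,0],[6,3,-2,0,0],[6,0,0,0,0],[6,0,0,0,0]]'; python3 bar.py w13 punch_grip punch_foot; python3 lean.py
```

```text
time: 19.7
tool_pos: [546.4, 246.9, 170.9]
eef_rot: [-3.012, 0.002, 0.227]
force: [-1.1, -0.2, -0.4]
grip_width: 0.703
punch_grip [([288.9, 134.1], 0.82)]
punch_foot [([281.0, 136.1], 0.6)]
19.85 [545.90664007 246.13971192 171.66107155] [-3.01133815e+00  6.06301224e-04  2.28227118e-01] [ 0.67777612 -0.19990306 -0.13128004]
tool z [-0.03    0.1264 -0.9915] lean 0.1299
turn to level x: 3.1369247558246105 -0.004667897765182616
p [545.9 246.1 171.7] R
 [[ 9.741e-01  2.243e-01 -3.000e-02]
 [ 2.263e-01 -9.658e-01  1.264e-01]
 [-6.000e-04 -1.299e-01 -9.915e-01]] t 19.85 j [0.352 0.411 0.124 1.268 0.129 1.695] F [ 0.7 -0.2 -0.1]
```

View pics/w13.png

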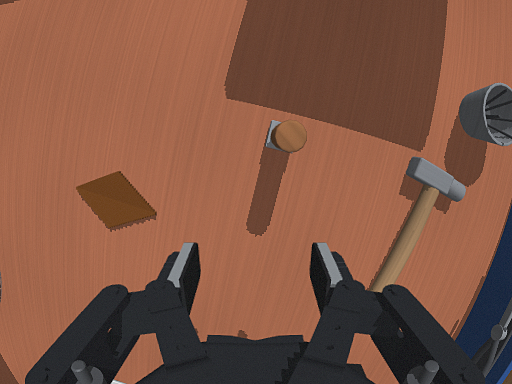

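Run:
```python
from h import *
import pickle
c=pickle.load(open("pics/w13.pkl","rb"));c2=pickle.load(open("pics/w12.pkl","rb"))
print(at_z(c,(291.5,136),"wrist",102),at_z(c,(288.9,134.1),"wrist",67),at_z(c,(281,136.1),"wrist",0))
X,e=tri([ray(c,(288.9,134.1),"wrist"),ray(c2,(120.8,69.9),"wrist")]);print(X,e)
p=np.array([545.9,246.1,171.7])
R=np.array([[.9741,.2243,-.03],[.2263,-.9658,.1264],[-.0006,-.1299,-.9915]])
G=np.array([558.8,311.5,68.])
for zz in (120,32):
    t=np.array([G[0],G[1],0])+37*R[:,2]; t[2]=zz
    print(zz,t.round(1),(R.T@(t-p)).round(1))
```

```text
[560.56569152 313.9173758  102.        ] [561.9000161  316.25113139  67.        ] [560.76276753 314.46124019   0.        ]
[560.72784272 316.12119084  62.4273822 ] [1.6753546504833539, 1.6753546504833536]
120 [557.7 316.2 120. ] [ 27.4 -58.3  59.8]
32 [557.7 316.2  32. ] [ 27.4 -46.9 147. ]
```

```bash
python3 -m inch '[[6,1.5,-3,2.7,0],[6,1.5,-3,2.7,0],[6,0,0,0,0],[6,0,0,0,0]]'; python3 bar.py w14 punch_grip; python3 lean.py
```

```text
time: 20.25
tool_pos: [559.7, 318.3, 125.6]
eef_rot: [-3.012, 0.001, 0.23]
force: [-0.5, -0.4, 0.6]
grip_width: 0.705
punch_grip [([254.0, 220.6], 0.76)]
20.35 [560.46447248 317.72765786 126.80518535] [-3.01115164e+00 -7.17457151e-04  2.29384731e-01] [ 0.51480016 -0.28177097  0.71159704]
tool z [-0.0289  0.1268 -0.9915] lean 0.1301
turn to level x: -3.1360768378963897 0.005515815693403425
p [560.5 317.7 126.8] R
 [[ 9.738e-01  2.255e-01 -2.890e-02]
 [ 2.274e-01 -9.655e-01  1.268e-01]
 [ 7.000e-04 -1.301e-01 -9.915e-01]] t 20.35 j [0.45  0.509 0.162 1.194 0.127 1.793] F [ 0.5 -0.3  0.7]
```

View pics/w14.png

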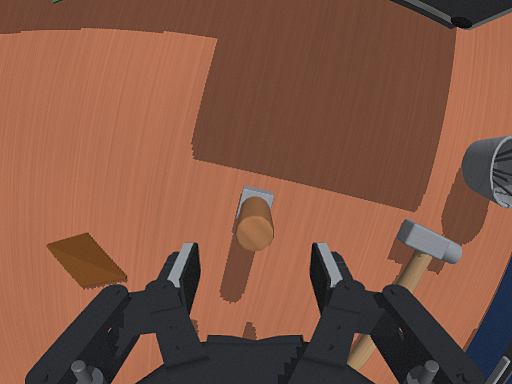

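```bash
python3 - <<'E'
from h import *
import pickle
c=pickle.load(open("pics/w14.pkl","rb"))
print(at_z(c,(255,235),"wrist",102),at_z(c,(254,220.6),"wrist",67))
for p in ((244,188),(274,193)): print(at_z(c,p,"wrist",22))
E
python3 -m inch '[[6,0,0.35,2.6,0],[6,0,0.35,2.6,0],[6,0,0,0,0],[6,0,0,0,0]]'; python3 bar.py w15; python3 lean.py
```

```text
[560.73253665 313.71426697 102.        ] [559.86985365 313.72115692  67.        ]
[546.4089286  329.59103998  22.        ]
[574.64449683 331.39120698  22.        ]
time: 20.75
tool_pos: [560.6, 317.9, 74.7]
eef_rot: [-3.011, -0.0, 0.23]
force: [0.7, 0.1, 0.4]
grip_width: 0.7
20.8 [561.12188564 318.30107327  75.34157013] [-3.01068072e+00 -1.80732952e-03  2.29895611e-01] [0.05175287 0.66660399 0.67716591]
tool z [-0.028   0.1275 -0.9914] lean 0.1306
turn to level x: -3.127748320725531 0.013844332864262121
p [561.1 318.3  75.3] R
 [[ 0.9737  0.2262 -0.028 ]
 [ 0.2279 -0.9653  0.1275]
 [ 0.0018 -0.1305 -0.9914]] t 20.8 j [0.45  0.536 0.072 1.076 0.127 1.793] F [0.1 0.7 0.7]
```

View pics/w15.png

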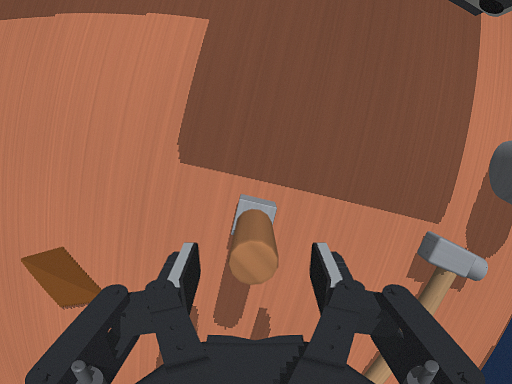

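```bash
python3 -m inch '[[6,-0.1,0.28,2.1,0],[6,0,0.28,2.1,0],[6,0,0,0,0],[2,0,0,0,0],[2,0,0,0,0],[2,0,0,0,0],[2,0,0,0,0],[2,0,0,0,0]]' 100; python3 bar.py w16; python3 lean.py;python3 - <<'E'
from h import *
s=read_camera("side")[60:200,150:300];cv2.imwrite("pics/s16.png",cv2.resize(s,None,fx=4,fy=4,interpolation=cv2.INTER_CUBIC))
E
```

```text
time: 21.6
tool_pos: [560.3, 318.6, 33.1]
eef_rot: [-3.01, -0.002, 0.231]
force: [-3.1, -1.5, 8.8]
grip_width: 0.297
21.65 [560.22488903 318.67854194  33.06959044] [-3.01040711e+00 -2.30114938e-03  2.30747850e-01] [-2.33161951 -2.32957515  9.15237208]
tool z [-0.0277  0.1279 -0.9914] lean 0.1308
turn to level x: -3.1240028417111136 0.017589811878679473
p [560.2 318.7  33.1] R
 [[ 0.9735  0.227  -0.0277]
 [ 0.2287 -0.9651  0.1279]
 [ 0.0023 -0.1308 -0.9914]] t 21.65 j [0.452 0.564 0.007 0.982 0.127 1.793] F [-2.3 -2.3  9.2]
```

View pics/w16.png

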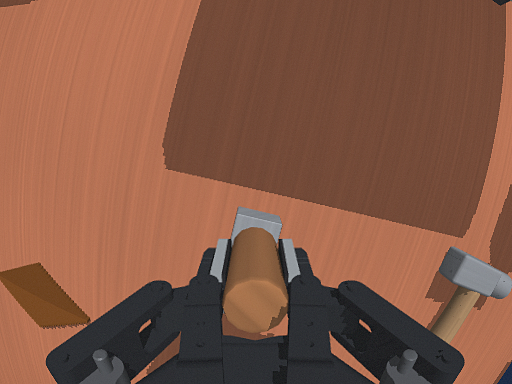

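View pics/s16.png

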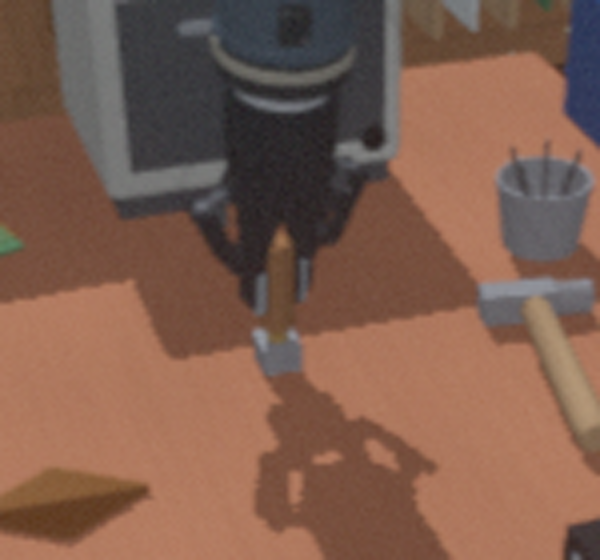

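Gripped, with the handle upright between the pads. I'll lift straight up and carry.

```bash
python3 -m inch '[[2,0,-0.13,-1,0],[2,0,-0.39,-3,0],[2,0,-0.39,-3,0],[2,0,0,0,0]]'; python3 -m inch '[[2,-0.35,2,-0.27,0],[2,-0.7,4,-0.53,0],[2,-0.7,4,-0.53,0],[2,-0.7,4,-0.53,0],[2,-0.7,4,-0.53,0],[2,-0.7,4,-0.53,0],[2,-0.7,4,-0.53,0],[2,-0.7,4,-0.53,0]]'; python3 -m inch '[[2,-0.35,2,-0.27,0],[2,0,0,0,0],[2,0,0,0,0]]'; python3 bar.py w17; python3 lean.py;python3 - <<'E'
from h import *
s=read_camera("side")[130:270,180:330];cv2.imwrite("pics/s17.png",cv2.resize(s,None,fx=4,fy=4,interpolation=cv2.INTER_CUBIC))
E
```

```text
time: 22.1
tool_pos: [561.7, 319.2, 107.1]
eef_rot: [-3.01, -0.007, 0.231]
force: [0.7, 0.3, -1.5]
grip_width: 0.294
time: 22.9
tool_pos: [577.3, 9.9, 102.4]
eef_rot: [-3.011, -0.0, 0.231]
force: [1.8, 0.2, -3.5]
grip_width: 0.292
time: 23.2
tool_pos: [578.7, -9.1, 102.2]
eef_rot: [-3.011, 0.0, 0.23]
force: [0.1, 0.1, -2.6]
grip_width: 0.295
23.25 [578.65585853  -8.4069774  102.18897826] [-3.01089203e+00  1.15489769e-04  2.30878924e-01] [ 0.52125593  0.18140551 -2.75122113]
tool z [-0.0299  0.1268 -0.9915] lean 0.1303
turn to level x: 3.140706512367914 -0.0008861412218790221
p [578.7  -8.4 102.2] R
 [[ 9.735e-01  2.269e-01 -2.990e-02]
 [ 2.288e-01 -9.652e-01  1.268e-01]
 [-1.000e-04 -1.303e-01 -9.915e-01]] t 23.25 j [-0.086  0.454  0.01   1.168  0.124  1.252] F [ 0.5  0.2 -2.8]
```

View pics/w17.png

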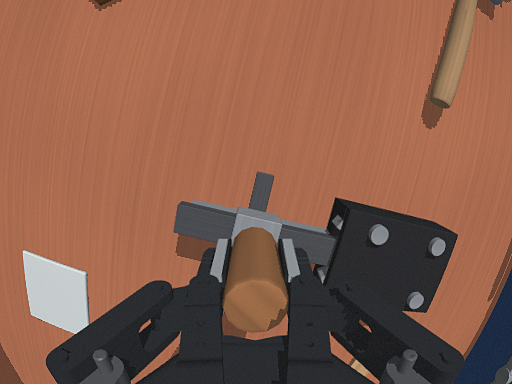

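View pics/s17.png

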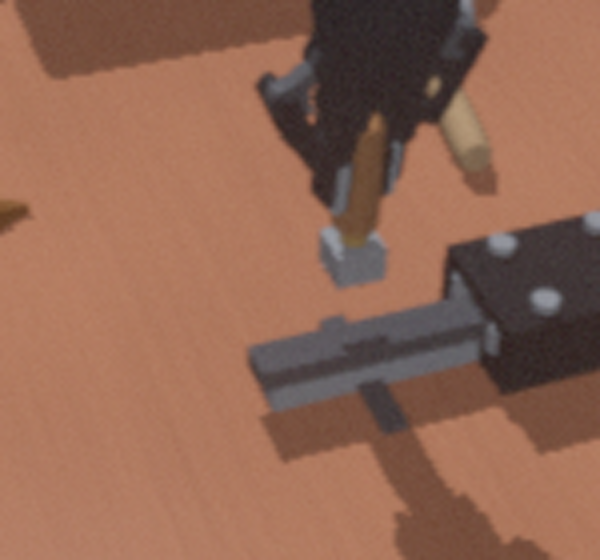

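```bash
python3 - <<'E'
from h import *
import pickle
c=pickle.load(open("pics/w17.pkl","rb"))
for p in ((258.5,172),(274,176),(266,174)): print("foot end",at_z(c,p,"wrist",6).round(1))
for p in ((181,202),(175,234)): print("bar rear",at_z(c,p,"wrist",34).round(1))
for p in ((338,198),(456,235)): print("block",at_z(c,p,"wrist",48).round(1))
# punch foot top front edge
cb=102.2-33.1
for p in ((239,208),(282,217)): print("punch foot front edge",at_z(c,p,"wrist",22+cb).round(1))
print("handle top",at_z(c,(255,299),"wrist",102+cb).round(1))
S=get_calibration("side");K=np.array(S["mtx"])
def proj(X):
    x=K@(np.array(S["R"])@np.array(X)+np.array(S["t"]).ravel());return x[:2]/x[2]
for z in (cb,22+cb,102+cb): print(((proj([578.8,-13.4,z])-[180,130])*4).round())
E
python3 - <<'E'
import cv2
im=cv2.imread("pics/w17.png")[160:310,170:350];cv2.imwrite("pics/w17z.png",cv2.resize(im,None,fx=4,fy=4,interpolation=cv2.INTER_CUBIC))
E
```

```text
foot end [574.9  20.8   6. ]
foot end [589.3  20.5   6. ]
foot end [581.9  20.6   6. ]
bar rear [516.9 -14.9  34. ]
bar rear [516.4 -43.9  34. ]
block [638.7  20.1  48. ]
block [767.6  13.4  48. ]
punch foot front edge [565.1   5.4  91.1]
punch foot front edge [592.6   5.9  91.1]
handle top [578.6  -8.6 171.1]
[352. 269.]
[353. 238.]
[359. 120.]
```

View pics/w17z.png

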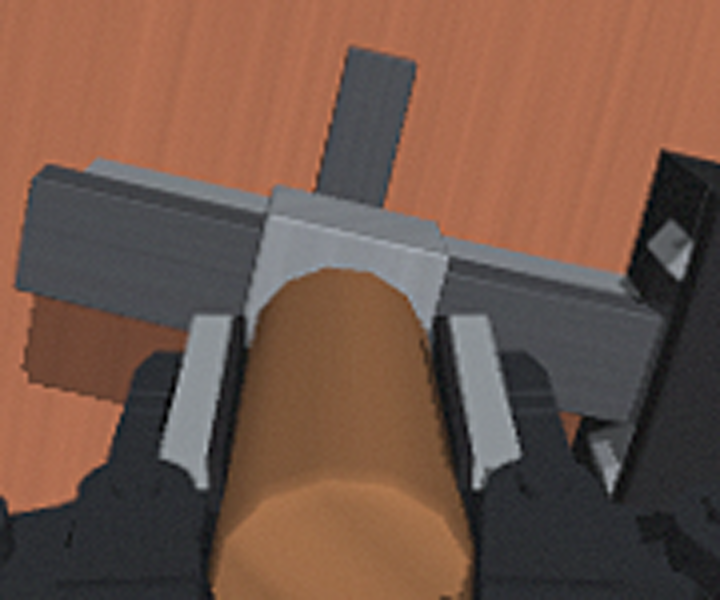

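Run:
```python
from h import *
import pickle
for n,cb in (("w17",69.1),):
    c=pickle.load(open(f"pics/{n}.pkl","rb"))
    f=lambda x,y,z: at_z(c,(170+x/4,160+y/4),"wrist",z).round(1)
    print("top edge",f(273,212,22+cb),f(448,257,22+cb)); print("bottom edge",f(273,187,cb),f(440,225,cb)); print("handle top",f(342,562,102+cb))
    print("handle sides at top", f(214,560,cb+102),f(472,560,cb+102))
im=cv2.imread("pics/w16.png")[180:340,180:330];cv2.imwrite("pics/w16z.png",cv2.resize(im,None,fx=4,fy=4,interpolation=cv2.INTER_CUBIC)[:600])
```

```text
top edge [565.4   2.2  91.1] [593.8   1.3  91.1]
bottom edge [564.4   0.8  69.1] [594.4   0.8  69.1]
handle top [579.   -9.2 171.1]
handle sides at top [567.  -12.  171.1] [591.1  -6.3 171.1]
```

View pics/w16z.png

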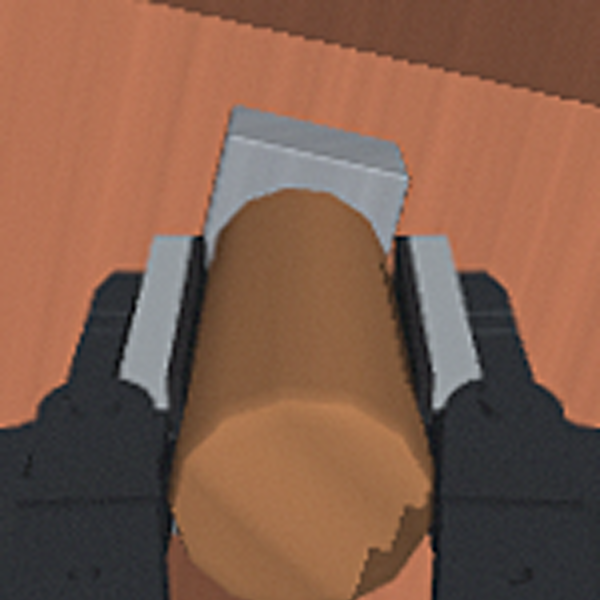

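The punch hasn't slipped in the grip. Relative to the jig it needs to move (2.5,-15.8) mm. I'll align it, then come down to just above the bar.

```bash
python3 -m inch '[[2,-0.06,0.8,-0.1,0],[2,-0.06,0.78,-0.11,0],[2,0,0.13,1,0],[2,0,0.14,1,0],[2,0,0,0,0],[2,0,0,0,0]]'; python3 bar.py w18; python3 lean.py;python3 - <<'E'
from h import *
s=read_camera("side")[130:270,180:330];cv2.imwrite("pics/s18.png",cv2.resize(s,None,fx=4,fy=4,interpolation=cv2.INTER_CUBIC))
im=cv2.imread("pics/w18.png")[160:310,170:350];cv2.imwrite("pics/w18z.png",cv2.resize(im,None,fx=4,fy=4,interpolation=cv2.INTER_CUBIC))
E
```

```text
time: 23.9
tool_pos: [580.8, -24.6, 81.4]
eef_rot: [-3.011, 0.001, 0.231]
force: [-0.2, 0.9, -2.4]
grip_width: 0.29
23.95 [581.07941782 -24.63800876  81.89457076] [-3.01100558e+00  3.94891336e-04  2.30961038e-01] [-0.08386165 -0.88573439 -2.8629262 ]
tool z [-0.0302  0.1267 -0.9915] lean 0.1302
turn to level x: 3.1385600813653047 -0.0030325722244883835
p [581.1 -24.6  81.9] R
 [[ 9.734e-01  2.269e-01 -3.020e-02]
 [ 2.289e-01 -9.652e-01  1.267e-01]
 [-4.000e-04 -1.302e-01 -9.915e-01]] t 23.95 j [-0.112  0.475 -0.009  1.131  0.123  1.225] F [-0.1 -0.9 -2.9]
```

View pics/w18z.png

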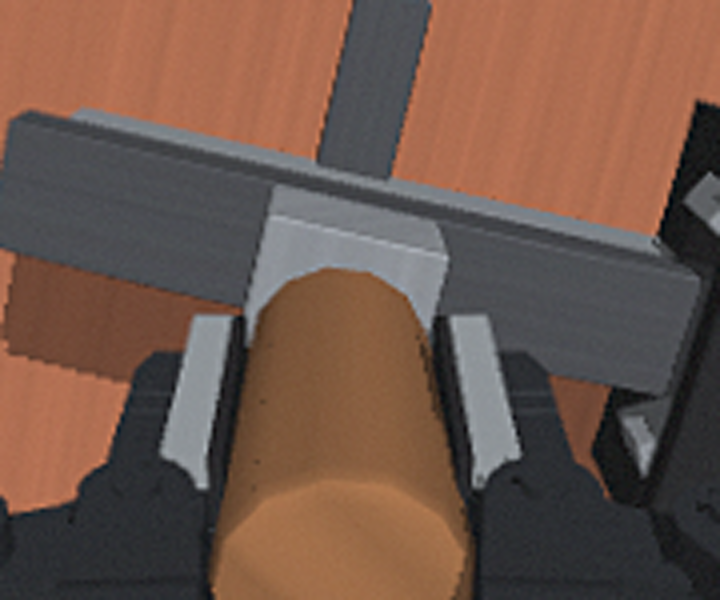

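View pics/s18.png

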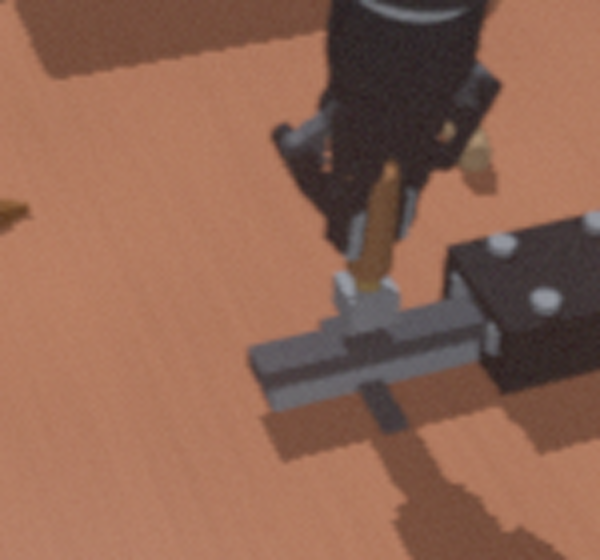

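Run:
```python
from h import *
import pickle
c=pickle.load(open("pics/w18.pkl","rb"));cb=48.8
f=lambda x,y,z: at_z(c,(170+x/4,160+y/4),"wrist",z).round(1)
print("top edge",f(273,214,22+cb),f(448,257,22+cb)); print("bottom edge",f(273,187,cb),f(442,226,cb))
print("foot edges",f(355,0,6),f(319,160,6),f(430,0,6),f(390,178,6))
print("bar far edge top",f(22,110,34),f(250,182,34),f(690,280,34)," near",f(0,248,34),f(230,300,34),f(655,395,34))
```

```text
top edge [567.5 -13.5  70.8] [595.7 -14.1  70.8]
bottom edge [566.5 -14.6  48.8] [596.8 -14.7  48.8]
foot edges [574.   17.2   6. ] [574.4 -17.1   6. ] [589.   20.8   6. ] [589.8 -17.5   6. ]
bar far edge top [516.9 -14.8  34. ] [562.  -18.3  34. ] [649.6 -18.1  34. ]  near [517.2 -42.6  34. ] [563.2 -41.9  34. ] [650.1 -42.9  34. ]
```

Aligned within about 0.5 mm. Coming down.

```bash
python3 -m inch '[[2,0,0.12,0.6,0],[2,0,0.09,0.65,0],[2,0,0,0,0],[2,0,0,0,0]]'; python3 -m inch '[[2,0,0.026,0.2,0],[2,0,0,0,0]]'
```

```text
time: 24.4
tool_pos: [581.1, -25.2, 69.1]
eef_rot: [-3.011, 0.001, 0.231]
force: [0.3, 0.5, -2.9]
grip_width: 0.292
time: 24.6
tool_pos: [581.4, -25.2, 67.3]
eef_rot: [-3.011, -0.0, 0.231]
force: [-0.2, 0.3, -3.6]
grip_width: 0.293
```

```bash
python3 -m inch '[[2,0,0.013,0.1,0],[2,0,0.013,0.1,0],[2,0,0,0,0]]'; python3 -m inch '[[2,0,0.013,0.1,0],[2,0,0.013,0.1,0],[2,0,0,0,0]]'
```

```text
time: 24.9
tool_pos: [581.6, -25.3, 67.0]
eef_rot: [-3.011, -0.001, 0.231]
force: [-9.0, -1.0, 22.5]
grip_width: 0.292
time: 25.2
tool_pos: [581.9, -25.3, 66.9]
eef_rot: [-3.012, -0.003, 0.23]
force: [-18.5, -1.3, 50.3]
grip_width: 0.292
```

50 N upright on the mark. Hold briefly, then lift straight off.

```bash
python3 -m inch '[[2,0,0,0,0],[2,0,0,0,0],[2,0,-0.06,-0.5,0],[2,0,-0.26,-2,0],[2,0,-0.39,-3,0],[2,0,-0.26,-2,0],[2,0,0,0,0]]'; python3 bar.py w19; python3 lean.py;python3 - <<'E'
from h import *
s=read_camera("side")[130:270,180:330];cv2.imwrite("pics/s19.png",cv2.resize(s,None,fx=4,fy=4,interpolation=cv2.INTER_CUBIC))
E
```

```text
time: 25.9
tool_pos: [582.9, -25.5, 141.5]
eef_rot: [-3.013, -0.004, 0.231]
force: [0.3, -0.0, -3.5]
grip_width: 0.295
25.95 [582.1415712  -25.46697315 139.62076705] [-3.01189890e+00 -1.98809706e-03  2.30763122e-01] [-0.32795216  0.16599066 -3.50407082]
tool z [-0.0277  0.1264 -0.9916] lean 0.1293
turn to level x: -3.126221619147899 0.015371034441894249
p [582.1 -25.5 139.6] R
 [[ 0.9735  0.227  -0.0277]
 [ 0.2287 -0.9653  0.1264]
 [ 0.002  -0.1293 -0.9916]] t 25.95 j [-0.114  0.445  0.094  1.261  0.123  1.224] F [-0.3  0.2 -3.5]
```

View pics/w19.png

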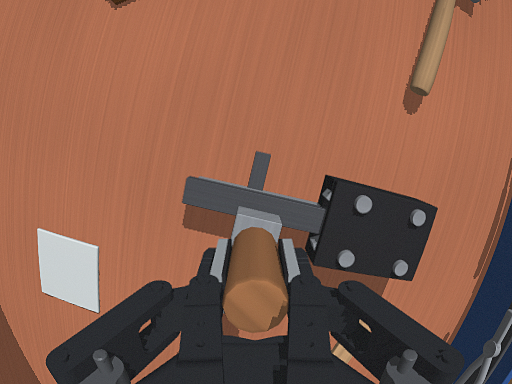

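View pics/s19.png

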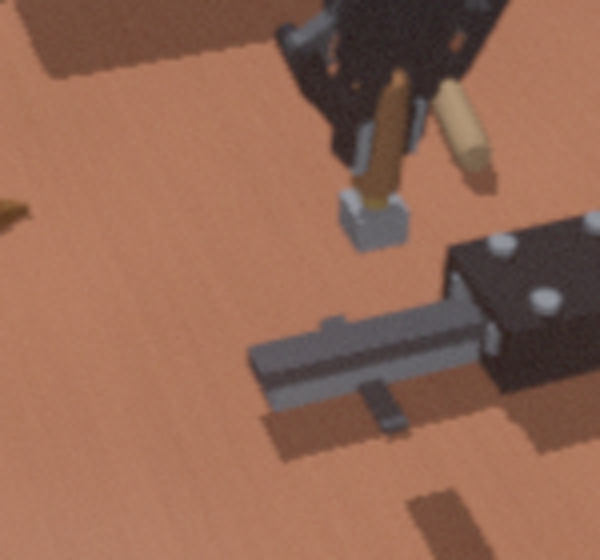

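```bash
python3 -m inch '[[2,0.15,-2.2,0.29,0],[2,0.29,-4.4,0.58,0],[2,0.29,-4.4,0.58,0],[2,0.29,-4.4,0.58,0],[2,0.29,-4.4,0.58,0],[2,0.15,-2.2,0.29,0],[2,0,0,0,0]]'; python3 -m inch '[[2,0,0.32,2.5,0],[2,0,0.46,3.5,0],[2,0,0.33,2.5,0],[2,0,0.13,1,0],[2,0,0,0,0],[2,0,0,0,0]]'; python3 lean.py
```

```text
time: 26.7
tool_pos: [543.2, 196.6, 137.1]
eef_rot: [-3.011, 0.002, 0.234]
force: [-0.0, -1.1, -2.8]
grip_width: 0.293
time: 27.3
tool_pos: [545.2, 193.9, 43.7]
eef_rot: [-3.011, -0.0, 0.23]
force: [0.2, 1.4, -2.0]
grip_width: 0.293
tool z [-0.0293  0.1268 -0.9915] lean 0.1301
turn to level x: -3.137999224170551 0.0035934294192419003
p [545.2 193.9  43.7] R
 [[ 9.736e-01  2.265e-01 -2.930e-02]
 [ 2.284e-01 -9.653e-01  1.268e-01]
 [ 5.000e-04 -1.301e-01 -9.915e-01]] t 27.3 j [ 0.267  0.453 -0.147  0.965  0.13   1.608] F [ 0.2  1.4 -2. ]
```

Contact is expected near TCP z = 33. I'll approach slowly.

```bash
python3 -m inch '[[2,0,0.065,0.5,0],[2,0,0.04,0.3,0],[2,0,0,0,0]]'; python3 -m inch '[[2,0,0.02,0.15,0],[2,0,0.01,0.1,0],[2,0,0,0,0],[2,0,0,0,0]]'
```

```text
time: 27.6
tool_pos: [544.8, 194.1, 34.9]
eef_rot: [-3.011, -0.0, 0.231]
force: [-0.7, -0.2, -3.1]
grip_width: 0.288
time: 28.0
tool_pos: [545.0, 194.2, 33.1]
eef_rot: [-3.011, -0.001, 0.231]
force: [-3.5, -2.0, 7.8]
grip_width: 0.296
```

```bash
python3 -m inch '[[4,0,0,0,0],[5,0,0,0,0],[6,0,0,0,0],[6,0,0,0,0],[6,0,0,0,0]]' 20; python3 bar.py w20
```

```text
time: 28.5
tool_pos: [544.8, 194.1, 32.3]
eef_rot: [-3.011, 0.0, 0.231]
force: [-0.1, -1.1, -0.6]
grip_width: 0.702
28.55 [544.77404803 194.07761901  32.32417918] [-3.01115822e+00  1.28582282e-04  2.30773091e-01] [-0.04388275  0.47845928 -0.07860526]
```

View pics/w20.png

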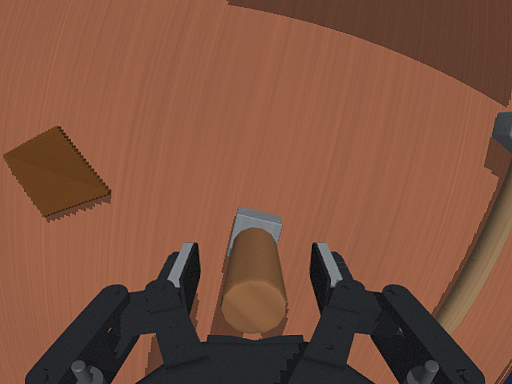

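The punch stands free between the open fingers: handle top at (254,305), foot at (258,215). I'll lift straight up, clear the scene, and check from above and the side.

```bash
python3 -m inch '[[6,0,-0.26,-2,0],[6,0,-0.52,-4,0],[6,0,-0.52,-4,0],[6,0,-0.52,-4,0],[6,0,3,-0.5,0],[6,-3,3,-0.5,0],[6,-4,2,0,0],[6,0,0,0,0]]'; python3 -m inch '[[6,-4,0,0,0],[6,-4,0,0,0],[6,0,0,0,0]]'; python3 bar.py w21;python3 - <<'E'
from h import *
for c in("top","side"): cv2.imwrite(f"pics/{c}21.png",read_camera(c))
E
```

```text
time: 29.35
tool_pos: [491.3, 96.7, 172.5]
eef_rot: [-3.011, 0.003, 0.228]
force: [0.9, 0.8, -0.0]
grip_width: 0.705
time: 29.65
tool_pos: [413.6, 80.5, 173.1]
eef_rot: [-3.011, 0.002, 0.23]
force: [0.2, -0.2, 0.2]
grip_width: 0.703
29.7 [416.0106547   80.94913301 173.46350629] [-3.01119353e+00 -4.34121209e-04  2.30445537e-01] [-0.05815642 -0.00597451  0.74984679]
```

View pics/top21.png

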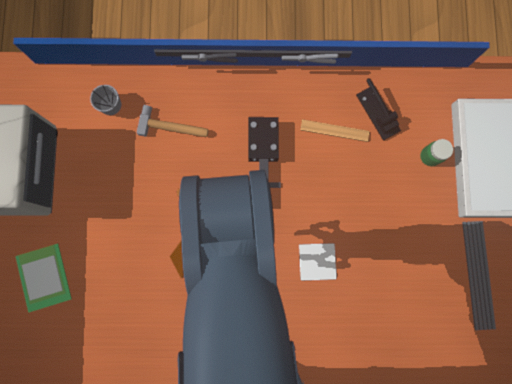

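View pics/side21.png

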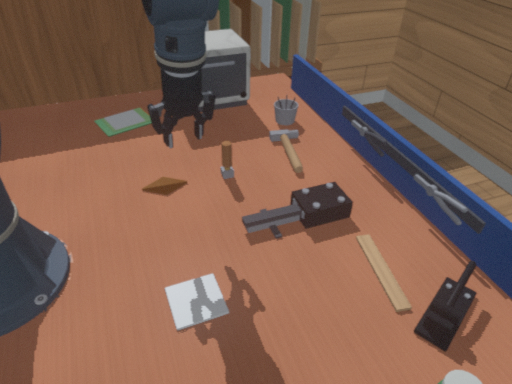

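View pics/w21.png

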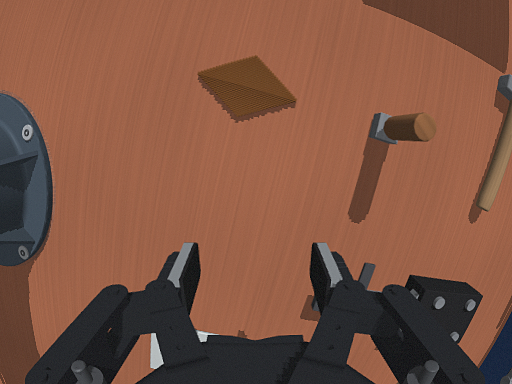

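Run:
```python
from h import *
import pickle
c=pickle.load(open("pics/w19.pkl","rb"))
im=cv2.imread("pics/w19.png")[145:215,175:275];cv2.imwrite("pics/w19z.png",cv2.resize(im,None,fx=7,fy=7,interpolation=cv2.INTER_CUBIC))
```

```text
(no output)
```

View pics/w19z.png

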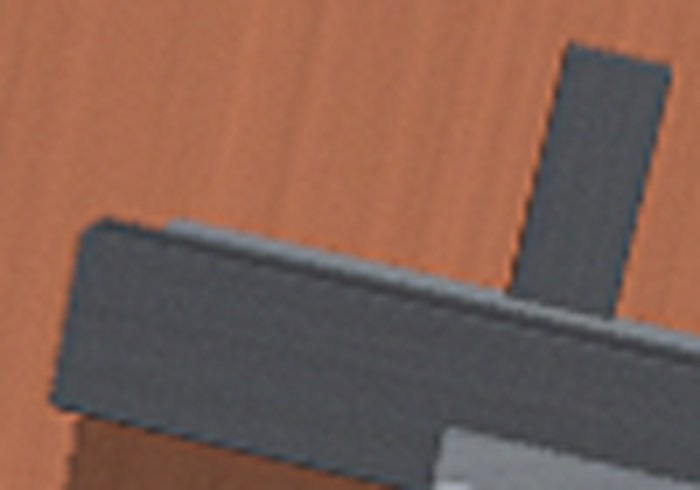

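Run:
```python
from h import *
import pickle
c=pickle.load(open("pics/w19.pkl","rb"))
f=lambda x,y,z: at_z(c,(175+x/7,145+y/7),"wrist",z).round(1)
print("rear w19",f(80,232,34),f(52,402,34),"foot",f(567,45,6),f(670,68,6))
c=pickle.load(open("pics/w18.pkl","rb"))
g=lambda x,y,z: at_z(c,(170+x/4,160+y/4),"wrist",z).round(1)
c17=pickle.load(open("pics/w17.pkl","rb"))
h=lambda x,y,z: at_z(c17,(170+x/4,160+y/4),"wrist",z).round(1)
print("rear w17",h(33,178,34),h(18,290,34),"foot",h(347,46,6),h(416,63,6))
```

```text
rear w19 [514.6 -18.   34. ] [515.1 -42.2  34. ] foot [573.8  20.    6. ] [589.2  20.2   6. ]
rear w17 [514.9 -17.5  34. ] [515.8 -42.7  34. ] foot [573.3  20.9   6. ] [589.2  20.7   6. ]
```

Run:
```python
import cv2,numpy as np
a=cv2.imread("pics/s17.png");b=cv2.imread("pics/s19.png");s=cv2.imread("pics/side21.png")[130:270,180:330];s=cv2.resize(s,None,fx=4,fy=4,interpolation=cv2.INTER_CUBIC)
def sub(i): return np.float32(cv2.cvtColor(i,cv2.COLOR_BGR2GRAY)[335:420,240:330])  # bar rear end
for n,x in (("17-19",b),("17-21",s)): print(n,np.array(cv2.phaseCorrelate(sub(a),sub(x),cv2.createHanningWindow((90,85),cv2.CV_32F))[0])/4,"px")
```

```text
17-19 [ 0.06341031 -0.01844414] px
17-21 [0.01721787 0.02577007] px
```

The bar's rear end moved less than 0.07 px (about 0.1 mm) between before the punch and now. Handing in.

```bash
python3 -c "
from h import *
print(get_obs()['time'],hand_in())"
```

```text
the job is handed in; nothing more can be done
29.8 None
```

I did the job in the order asked and handed it in at 29.8 s.

- **Bar:** I slid it along the bed into the channel, let go, then pushed its rear end with shut fingers. 51 N did not move it. It sits about 44 mm past the mouth, within the 42–64 mm range for the stop. I did not read the feeler, so "home" rests on that hard push and the depth.
- **Punch:** I pressed it upright within about 0.5 mm of the mark, reaching 50 N downward. There was also 18 N sideways load, toward the stop. I then lifted it straight off and stood it upright on bare table at about (545, 189).

**Last checks:**
- The side camera shows the bar's rear end moved less than 0.1 px between just before the press and the end.
- The final side and wrist pictures show the punch standing upright and the gripper clear.
- The glass, hammer and lath look undisturbed; I checked them by eye, without measuring.

**Disagreements and faults:**
- The fingertips sit about 20 mm farther back than the TCP description implies. My first closings on the bar were therefore too high, and I had to go lower.
- On the way to the punch, joint 6 hit its range limit and left the tool leaning 0.13 rad. I turned the jaw axis level so the punch was still gripped and pressed upright.
- A wrist-camera estimate had the bar 0.7 mm farther out after the punch, but that is within its noise and the side camera does not support it.

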